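Weigh out a soap refill on the spring scale

ROBOT

A 7-joint arm with a two-finger parallel gripper is mounted at the origin on the work surface. World frame = base frame: x ahead of the robot, y to its left, z up, the work surface at z = 0. Lengths are in m, angles in rad, forces in N, time in s.
With the tool pointing down it reaches from about 0.425 to 0.95 m from the base axis. Payload 4.7 kg.
Tool frame: the origin (TCP) lies midway between the tips of the shut fingers; the grasp point (between the pads) lies 19 mm behind it (r.grasp_offset is the distance from the TCP to the grasp point, in m); z points along the fingers, x is the direction in which the jaws open and shut, and the axes are right-handed (so a half turn about z gives the same grasp; the last joint's range is limited). The gripper opens to 87 mm and grips with 3 to 60 N. Pads are 19 mm wide; open, the fingers measure 117 mm over their backs; the gripper's body (75 mm by 190 mm) begins 51 mm behind the grasp point.
Start: joints at [1.168, 0.469, -0.049, 1.532, 0.024, 1.141, -0.082], TCP at [0.247, -0.628, 0.223] pointing down, gripper open.
Joint ranges: [-2.59, 2.59], [-0.33, 1.99], [-1.39, 1.29], [0.1, 2.45], [-1.04, 4.18], [0.21, 1.99], [-2.66, 2.66]. Speed limits (rad/s): [2.57, 2.57, 3.14, 3.14, 3.14, 3.14, 3.14].

INTERFACE

Orientations are given as a rotation vector (axis times angle).
In Python, from workcell import r gives the robot as it stands. The module is installed in compiled form; this text tells all that it offers.
- The arm moves only by the tool send_rows, never from a script. Its argument "increments" is one flat list of numbers, 7 for each row, row after row: the shift along the tool's x, y, z in m, then the turn, a rotation vector about the tool's x, y, z in rad, then the finger opening in m, from 0 to 0.087. In form: [tx, ty, tz, wx, wy, wz, fingers, tx, ty, tz, wx, wy, wz, fingers, ...]. A call has 1 to 20 rows; each row shifts and turns the commanded pose from where the row before left it, along the tool's axes as they then stand; what a row does not reach is not made up. A row lasts 1/10 s, in which the tool goes at most 50 mm and 8.59 degrees, less where a joint would pass 70% of its speed; a pose out of reach is approached as far as the arm can. A call with a gripper value outside its range is refused whole. The fingers move at their own pace and stop on an object; "force" is the grip in N (left out, the last holds). Time passes only in rows, so rows that do not move let the fingers close. It gives the time, the measured TCP pose, the force and the opening at its end, in the units of the state.
- r.get_obs(): the state, without advancing time (a new reading comes with each control period).
- r.get_image(name): name is "scene" or "side" or "wrist"; returns (picture, depth): 480x640x3 uint8, blue, green, red; 480x640 float32, m along the optical axis (not along the pixel's ray), 0 where there is no reading.
- r.camera_params(name): a dict with "mtx" (3x3 intrinsics, pixels), "T" (4x4, takes a point from camera to world coordinates). Camera axes: x right, y down, z forward; pixel columns grow to the right and rows downward; lengths in m; the calibration is good to about 2 mm. The wrist camera is an equidistant fisheye: a pixel r from the principal point sees the ray r / f radians off the axis. A picture is of the moment at which its call begins: read the wrist's pose just before it. camera_params takes no time and is no camera call; for the wrist camera it gives the pose at the moment of the call.
- r.finish_job(): hands the job in, once; it reports no verdict.
The state is a dict: "clock": time; "q": joint angles; "qvel": joint speeds; "effort": joint torques, N m; "eef_pos": TCP position; "ee_rot": TCP orientation; "force": force on the tool from outside, world axes, zero at the start; "ft_torque": the same for the moment, N m; "finger_gap": opening from 0.0 (shut) to 1.0 (fully open).
Only numpy, scipy, OpenCV 4.12 (cv2) and the standard library are available. Lean on these libraries where they do the work, as an engineer would, in place of code of your own. Each camera call takes 0.05 s, during which the arm holds its last target.

TASK

Weigh out a refill of laundry soap: take soap blocks from the sloping rack and lay them flat on the pan of the spring scale, one after another, letting go of each and reading the scale, until the pan's pointer comes to rest level with the sliding marker, within the marker's own height. Set every block down gently without slamming or pressing the pan, leave the marker where it is set, leave blocks you do not need in the rack, and do not disturb the bottle, the box or the vase.

Things in the scene. Friction and masses are not known exactly. Their poses are not given: they have to be found in the camera images.
- rack: Fixed wooden rack, 350 mm wide (y); its 150 mm board slopes up at 30 degrees along its own +x, with a lip 16 mm high at its low front edge. Four blocks lie side by side up the slope, 88 mm apart (36 mm gaps), low ends at the lip. Origin: on the counter under its middle; the board at the lip is at x -70, z 35 mm, its back edge 110 mm high. Left or right of the scale
- scale: Fixed spring scale with a white base 190 by 210 mm. Origin: on the counter under the middle of its pan. Its x axis points from the pan to the gauge, an upright white strip 74 mm wide, 155 mm high, 125 mm along x (beyond the pan's far edge, seen from the far side); z is up
- pan (a joint): How far the scale's pan has sunk, in m: 0 empty and up, 0.055 at its lower stop. It sinks straight down on a spring of 200 N/m (about 15 mm for a long block, 7.5 mm for a short one) and settles in about a second; a block let fall from 10 mm or more slams it
- pan_floor (a point): Centre of the steel pan's flat floor, moving with it; empty it is 129 mm above the counter. Axes as the scale's. The pan is 200 mm (x) by 260 mm (y) with a rim 8 mm high above the floor
- pointer (a point): The dark pointer on the pan, a flat bar in front of the gauge; it sinks with the pan
- mark (a joint): How far below the empty pan's pointer the middle of the sliding marker is set, in m (23 to 36 mm). The pointer is level with the middle of the marker when joint pan equals joint mark
- mark_middle (a point): Middle of the sliding marker, a black clip 10 mm high on the gauge; the pointer must stop within 5 mm above or below this point's height. Stiff: stays where it is set
- block_long_1: Long block of plain olive-tan soap, 100 mm long, 52 wide, 44 high, about 300 g (hidden, up to 15 percent off). Origin: middle of the bottom edge at the end on the rack's lip. x runs along its length (up the slope at the start), y across its width, z out of its top; its centre is 50 mm along x, 22 mm along z. It may lie in any slot of the rack
- block_long_2: Long block of plain olive-tan soap, 100 mm long, 52 wide, 44 high, about 300 g (hidden, up to 15 percent off). Origin: middle of the bottom edge at the end on the rack's lip. x runs along its length (up the slope at the start), y across its width, z out of its top; its centre is 50 mm along x, 22 mm along z. It may lie in any slot of the rack
- block_short_1: Short block of plain olive-tan soap, 60 mm long, 52 wide, 44 high, about 150 g (hidden, up to 15 percent off). Origin: middle of the bottom edge at the end on the rack's lip. x runs along its length (up the slope at the start), y across its width, z out of its top; its centre is 30 mm along x, 22 mm along z. It may lie in any slot of the rack
- block_short_2: Short block of plain olive-tan soap, 60 mm long, 52 wide, 44 high, about 150 g (hidden, up to 15 percent off). Origin: middle of the bottom edge at the end on the rack's lip. x runs along its length (up the slope at the start), y across its width, z out of its top; its centre is 30 mm along x, 22 mm along z. It may lie in any slot of the rack
- bottle: Bystander: grey detergent bottle, 80 mm across, 200 mm high. Origin: centre of its underside
- tissue_box: Bystander: cardboard box 200 by 110 by 70 mm. Origin: centre of its underside
- vase: Bystander: white vase, 104 mm across, 95 mm high, with a fern up to 180 mm high. Origin: centre of its underside

How it is judged:
By the outcome, as a careful person would: the job done as asked, in the order asked, and still so for the second after the job is handed in, with the robot touching nothing.
It also fails if it takes over 72 s, if anything falls off the work surface, if the arm or the gripper's body presses on something with over 40 N, if the wrist force passes 120 N, or if a joint passes its speed limit or range.

## Working session

There is one attempt and no reset: what is moved stays moved. The work goes in short steps, Python scripts to look and compute and a tool call to move; the robot and the scene stay as the last step left them, time stands still between calls to the robot, and variables do not carry over. Pictures are saved under pics/ and viewed, and the job is handed in when it is done.

Besides the shell and the picture viewer there is one more tool, called after ">>>" as name(argument=value, ...) on one line, values as JSON. send_rows: Moves the arm, as the interface text tells. Its arguments: {"type":"object","properties":{"increments":{"type":"array"},"force":{"type":"number"}},"required":["increments"]}

```bash
mkdir -p pics
python3 - <<'E'
from workcell import r
import cv2,numpy as np
o=r.get_obs();print({k:np.round(v,3).tolist() for k,v in o.items()})
for n in("scene","side","wrist"):
    p=r.camera_params(n);print(n,np.round(p["mtx"],1).tolist(),np.round(p["T"],3).tolist())
    im,d=r.get_image(n);cv2.imwrite(f"pics/{n}0.png",im);np.save(f"pics/{n}0.npy",d)
E
```

```text
{'clock': 0.0, 'q': [1.168, 0.469, -0.049, 1.534, 0.024, 1.141, -0.082], 'qvel': [0.002, -0.0, -0.001, 0.0, -0.001, -0.001, 0.0], 'effort': [0.0, -50.798, -0.081, -23.616, -0.061, 0.038, 0.0], 'eef_pos': [0.246, -0.628, 0.221], 'ee_rot': [-2.595, 1.769, 0.003], 'force': [0.993, 0.529, 0.01], 'ft_torque': [0.055, -0.034, -0.002], 'finger_gap': 0.997}
scene [[611.5, 0.0, 317.5], [0.0, 611.5, 243.7], [0.0, 0.0, 1.0]] [[0.797, 0.387, -0.464, 1.345], [0.604, -0.511, 0.611, -0.953], [-0.001, -0.767, -0.641, 1.118], [0.0, 0.0, 0.0, 1.0]]
side [[620.5, 0.0, 309.2], [0.0, 620.5, 240.9], [0.0, 0.0, 1.0]] [[0.991, -0.1, 0.091, 0.436], [-0.135, -0.765, 0.63, -1.101], [0.007, -0.637, -0.771, 1.475], [0.0, 0.0, 0.0, 1.0]]
wrist [[371.6, 0.0, 321.7], [0.0, 371.6, 241.6], [0.0, 0.0, 1.0]] [[0.366, -0.898, -0.246, 0.314], [-0.931, -0.353, -0.095, -0.602], [-0.002, 0.264, -0.964, 0.384], [0.0, 0.0, 0.0, 1.0]]
```

View pics/scene0.png

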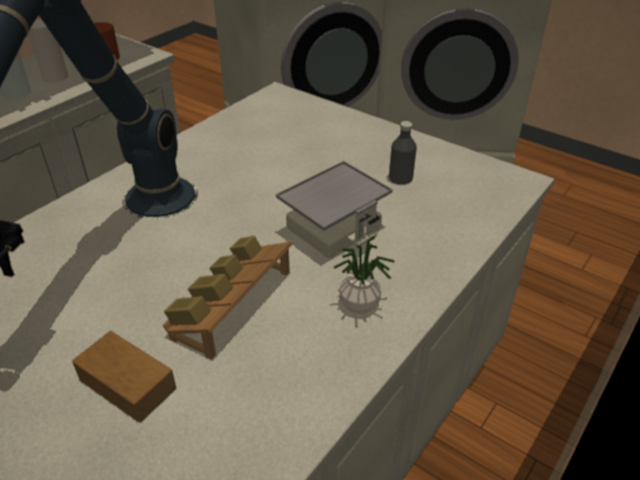

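View pics/side0.png

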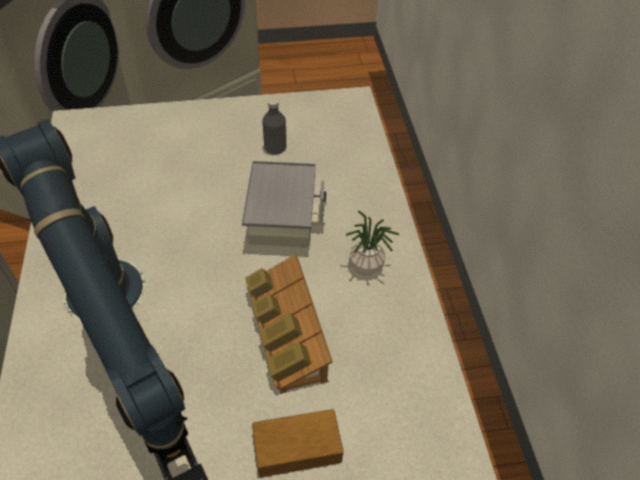

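View pics/wrist0.png

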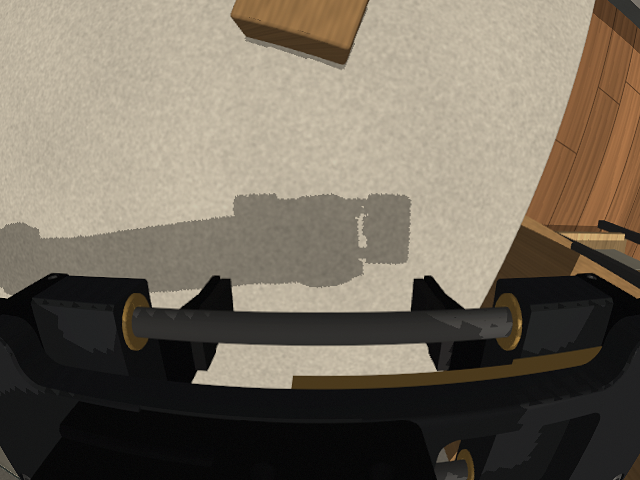

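Run:
```python
import cv2
a=cv2.imread("pics/scene0.png");b=cv2.imread("pics/side0.png")
cv2.imwrite("pics/c1.png",cv2.resize(a[150:360,150:430],None,fx=2.85,fy=2.85,interpolation=cv2.INTER_CUBIC))
cv2.imwrite("pics/c2.png",cv2.resize(b[150:400,220:420],None,fx=2.4*1,fy=2.4,interpolation=cv2.INTER_CUBIC))
cv2.imwrite("pics/c3.png",cv2.resize(a[180:260,330:410],None,fx=7,fy=7,interpolation=cv2.INTER_CUBIC))
```

```text
(no output)
```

View pics/c1.png

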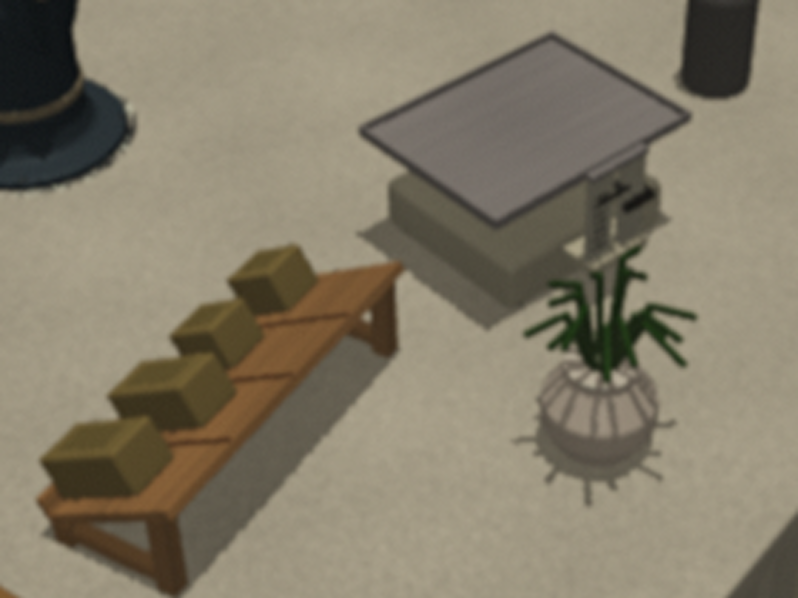

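View pics/c2.png

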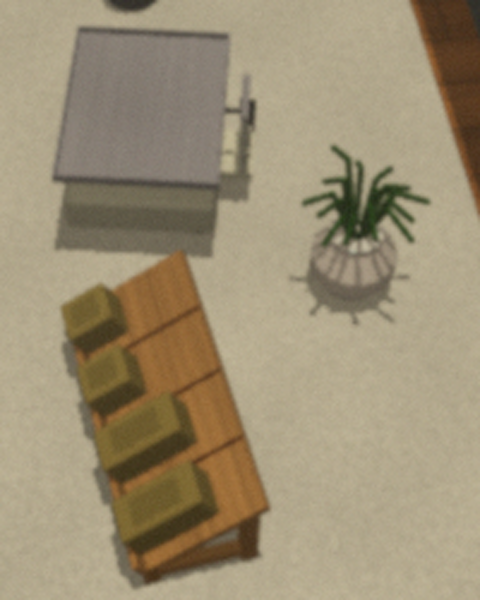

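View pics/c3.png

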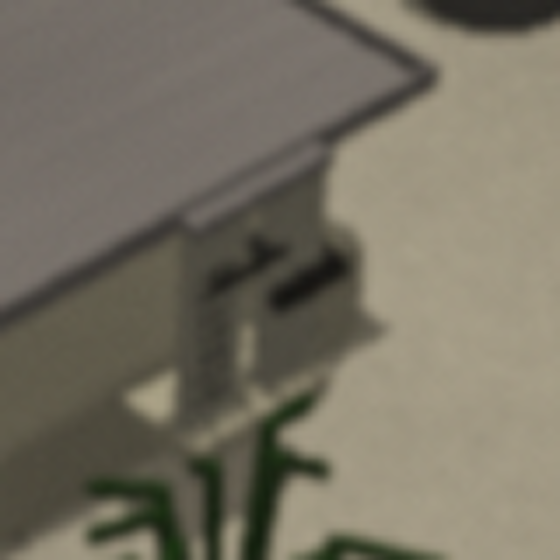

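```bash
cat > h.py <<'E'
from workcell import r
import cv2,numpy as np
from scipy.spatial.transform import Rotation as R
def ray(n,u,v,P=None):
    P=P or r.camera_params(n);K=P["mtx"];T=P["T"]
    a=np.array([(u-K[0,2])/K[0,0],(v-K[1,2])/K[1,1]])
    if n=="wrist":
        th=np.hypot(*a);d=np.array([*(a/max(th,1e-9)*np.sin(th)),np.cos(th)])
    else:d=np.array([*a,1.])
    return T[:3,3],T[:3,:3]@d
def onz(n,u,v,z,P=None):
    o,d=ray(n,u,v,P);return o+d*(z-o[2])/d[2]
def tri(obs):
    A=np.zeros((3,3));b=np.zeros(3)
    for o,d in obs:
        d=d/np.linalg.norm(d);M=np.eye(3)-np.outer(d,d);A+=M;b+=M@o
    return np.linalg.solve(A,b)
def proj(n,p,P=None):
    P=P or r.camera_params(n);K=P["mtx"];T=P["T"];c=T[:3,:3].T@(np.asarray(p)-T[:3,3])
    if n=="wrist":
        rr=np.hypot(c[0],c[1]);th=np.arctan2(rr,c[2]);a=c[:2]/max(rr,1e-9)*th
    else:a=c[:2]/c[2]
    return a*[K[0,0],K[1,1]]+[K[0,2],K[1,2]]
E
python3 - <<'E'
from h import *
np.set_printoptions(precision=4,suppress=True)
ds=np.load("pics/scene0.npy");dd=np.load("pics/side0.npy")
def cl(n,d):
    P=r.camera_params(n);K=P["mtx"];v,u=np.mgrid[:480,:640]
    c=np.stack([(u-K[0,2])/K[0,0]*d,(v-K[1,2])/K[1,1]*d,d],-1);return c@P["T"][:3,:3].T+P["T"][:3,3]
for n,pts in (("scene",[(360,130),(550,35),(690,117),(497,225)]),("side",[(80,28),(229,36),(218,186),(53,179)])):
    s,ox,oy=(2.85,150,150) if n=="scene" else (2.4,220,150)
    q=[onz(n,(x+.5)/s+ox-.5,(y+.5)/s+oy-.5,0.137)[:2] for x,y in pts];q=np.array(q);print(n,q.tolist(),q.mean(0),[np.linalg.norm(q[i]-q[(i+1)%4]) for i in range(4)],[np.degrees(np.arctan2(*(q[(i+1)%4]-q[i])[::-1])) for i in range(4)])
for n,d in(("scene",ds),("side",dd)):
    im=cv2.imread(f"pics/{n}0.png");C=cl(n,d)
    np.save(f"pics/{n}_C.npy",C)
    h=cv2.cvtColor(im,cv2.COLOR_BGR2HSV)
    # blocks: olive
    u0,u1,v0,v1=(155,300,230,360) if n=="scene" else (240,340,260,400)
    sub=h[v0:v1,u0:u1].reshape(-1,3);print(n,d[d>0].min(),(d>0).mean())
    for uv in ([(186,311),(210,288),(226,267),(245,248),(270,262),(365,205)] if n=="scene" else [(289,357),(280,330),(265,308),(259,282),(300,300),(280,190)]):
        print(uv,h[uv[1],uv[0]],C[uv[1],uv[0]])
E
```

```text
scene [[0.41746210494613123, 0.07836953475008679], [0.46533311389687537, 0.32894343407608906], [0.6609546539545564, 0.2900029159339568], [0.6118721527552542, 0.039836837183385265]] [0.5389 0.1843] [np.float64(0.25510568892402175), np.float64(0.1994596472666004), np.float64(0.2549355975171311), np.float64(0.19819191575569464)] [np.float64(79.18422994865364), np.float64(-11.258163144023706), np.float64(-101.10041194118872), np.float64(168.78908999312213)]
side [[0.46426645696852814, 0.3343181347531017], [0.654581729375397, 0.29469637142516003], [0.6053863571083604, 0.04198357609027159], [0.4120997474154755, 0.07820332584735268]] [0.5341 0.1873] [np.float64(0.1943959542802168), np.float64(0.2574566790325423), np.float64(0.19665091853087088), np.float64(0.26137360411185534)] [np.float64(-11.76042564873252), np.float64(-101.01594317388451), np.float64(169.3864986351106), np.float64(78.48720534840274)]
scene 0.050021183 0.9444498697916667
(186, 311) [ 22 129  65] [ 0.5241 -0.365   0.1133]
(210, 288) [ 20 125  61] [ 0.517  -0.281   0.1167]
(226, 267) [ 21 132  85] [ 0.4802 -0.1911  0.0983]
(245, 248) [ 21 129  79] [ 0.4642 -0.1043  0.0935]
(270, 262) [ 15 143 112] [ 0.5644 -0.1206  0.1102]
(365, 205) [15 31 99] [0.6513 0.1688 0.1543]
side 0.9475494 0.995966796875
(289, 357) [ 22 144 110] [ 0.4982 -0.3479  0.1104]
(280, 330) [ 21 140 111] [ 0.4847 -0.2616  0.0997]
(265, 308) [ 21 150 119] [ 0.4527 -0.1856  0.0939]
(259, 282) [ 21 144 122] [ 0.444  -0.0972  0.0912]
(300, 300) [ 15 158 150] [ 0.5474 -0.1751  0.0979]
(280, 190) [ 16  37 130] [0.5353 0.2079 0.1286]
```

Run:
```python
from h import *
np.set_printoptions(precision=4,suppress=True)
for n,(u0,u1,v0,v1) in (("scene",(155,300,225,365)),("side",(235,340,250,400))):
    im=cv2.imread(f"pics/{n}0.png");C=np.load(f"pics/{n}_C.npy");h=cv2.cvtColor(im,cv2.COLOR_BGR2HSV).astype(int)
    M=np.zeros(h.shape[:2],bool);M[v0:v1,u0:u1]=1
    z=C[...,2]
    wood=M&(h[...,0]<=17)&(h[...,1]>120)&(z>.03)
    soap=M&(h[...,0]>=19)&(h[...,1]>90)&(z>.03)
    P=C[wood]
    best=None;rng=np.random.default_rng(0)
    for _ in range(500):
        a,b,c=P[rng.choice(len(P),3,False)];nn=np.cross(b-a,c-a);l=np.linalg.norm(nn)
        if l<1e-5:continue
        nn/=l;nn*=np.sign(nn[2]);
        if abs(nn[2]-.866)>.08:continue
        k=abs((P-a)@nn)<.003
        if best is None or k.sum()>best.sum():best=k
    Q=P[best];m=Q.mean(0);nn=np.linalg.svd(Q-m)[2][2];nn*=np.sign(nn[2])
    print(n,len(P),best.sum(),"n",nn,"tilt",np.degrees(np.arccos(nn[2])),"yaw up",np.degrees(np.arctan2(-nn[1],-nn[0])),"std",((Q-m)@nn).std())
    S=C[soap];dist=(S-m)@nn
    print(np.histogram(dist,bins=np.arange(-.02,.07,.005)))
    yaw=np.arctan2(-nn[1],-nn[0]);Y=np.array([-np.sin(yaw),np.cos(yaw),0]);X=np.cross(Y,nn)
    s=Q@X;t=Q@Y;print("board up-range z",Q[:,2].min(),Q[:,2].max(),"y",np.percentile(t,[0,1,99,100]))
    lab,L=cv2.connectedComponents(soap.astype(np.uint8))
    for i in range(1,lab):
        k=(L==i)
        if k.sum()<60:continue
        pp=C[k];top=abs((pp-m)@nn-.044)<.004
        tt=pp[top]
        v,u=np.nonzero(k)
        print(i,k.sum(),"px",u.mean(),v.mean(),"top n",top.sum(),"mean",tt.mean(0),"s",np.percentile(tt@X,[2,98])-Q[:,:]@X@np.ones(len(Q))/len(Q),"t",np.percentile(tt@Y,[2,98]))
```

```text
scene 2726 1971 n [-0.4918 -0.0682  0.868 ] tilt 29.76909586553556 yaw up 7.896219243083187 std 0.0012680630119989258
(array([  0,   0,   0,   0,  88, 218, 218, 227, 247, 266, 261, 261, 780,
       179,   0,   0,   0]), array([-0.02 , -0.015, -0.01 , -0.005,  0.   ,  0.005,  0.01 ,  0.015,
        0.02 ,  0.025,  0.03 ,  0.035,  0.04 ,  0.045,  0.05 ,  0.055,
        0.06 ,  0.065]))
board up-range z 0.03152128829486589 0.114392515839425 y [-0.5605 -0.4516 -0.1125 -0.1049]
1 2758 px 211.70340826686004 284.20014503263235 top n 958 mean [ 0.4756 -0.2542  0.0996] s [-0.0974 -0.0056] t [-0.4332 -0.1332]
side 3715 2228 n [-0.503  -0.0716  0.8613] tilt 30.536536020701035 yaw up 8.104739607391489 std 0.0016320230581882117
(array([  0,   2,   0,   3,  19,  75, 135, 142, 164, 159, 164, 264, 973,
       781,  70,   2,   0]), array([-0.02 , -0.015, -0.01 , -0.005,  0.   ,  0.005,  0.01 ,  0.015,
        0.02 ,  0.025,  0.03 ,  0.035,  0.04 ,  0.045,  0.05 ,  0.055,
        0.06 ,  0.065]))
board up-range z 0.03115971312027166 0.1149695318862054 y [-0.4556 -0.4522 -0.1095 -0.1035]
2 504 px 258.7579365079365 282.05357142857144 top n 233 mean [ 0.4361 -0.088   0.0905] s [-0.0964 -0.0389] t [-0.1722 -0.1221]
3 539 px 265.6382189239332 307.7421150278293 top n 266 mean [ 0.4477 -0.1733  0.0904] s [-0.0975 -0.0403] t [-0.2596 -0.2099]
4 924 px 279.6904761904762 331.5541125541126 top n 515 mean [ 0.4784 -0.2589  0.1012] s [-0.0966 -0.0015] t [-0.3475 -0.2984]
6 991 px 288.09989909182644 360.71846619576183 top n 555 mean [ 0.4887 -0.3463  0.1002] s [-0.0979 -0.0029] t [-0.4354 -0.3857]
```

Run:
```python
from h import *
np.set_printoptions(precision=4,suppress=True)
c=np.array([0.537,0.186,0]);y=np.radians(-11.2);Rz=R.from_euler('z',y).as_matrix()
C=np.load("pics/scene_C.npy")
def onx(u,v,xs):
    o,d=ray("scene",u,v);o=Rz.T@(o-c);d=Rz.T@d;return o+d*(xs-o[0])/d[0]
for name,(x,yy) in dict(pointL=(210,285),pointM=(265,250),pointR=(285,245),markL=(275,300),markR=(350,260),mark=(312,281),topL=(190,225),topR=(325,147),botL=(185,440)).items():
    u,v=(x+.5)/7+330-.5,(yy+.5)/7+180-.5
    print(name,u,v,onx(u,v,.125)*1e3,onx(u,v,.132)*1e3,"depthpt",Rz.T@(C[round(v),round(u)]-c)*1e3)
```

```text
pointL 359.57142857142856 220.28571428571428 [125.     -22.4423 122.8238] [132.     -29.8272 130.6553] depthpt [133.6695 -30.013  132.6638]
pointM 367.42857142857144 215.28571428571428 [125.       7.0126 124.6177] [132.      -0.6042 132.4351] depthpt [127.1614   2.9053 128.8757]
pointR 370.2857142857143 214.57142857142856 [125.      18.1469 121.4066] [132.      10.4424 129.2493] depthpt [132.0001   9.4283 128.325 ]
markL 368.85714285714283 222.42857142857144 [125.      14.5548  96.4644] [132.       6.8786 104.5035] depthpt [132.1756   7.1402 105.9321]
markR 379.57142857142856 216.71428571428572 [125.      56.5502  94.6581] [132.      48.5433 102.7113] depthpt [89.6907 98.8896 52.0158]
mark 374.14285714285717 219.71428571428572 [125.      35.1625  95.2017] [132.      27.324  103.2507] depthpt [134.9023  23.5826 105.8647]
topL 356.7142857142857 211.71428571428572 [125.     -35.0113 157.5469] [132.     -42.2972 165.1051] depthpt [122.6797 -31.4647 153.5419]
topR 376.0 200.57142857142858 [125.      36.9488 158.7802] [132.      29.0963 166.3287] depthpt [123.7985  38.4236 156.0126]
botL 356.0 242.42857142857144 [125.     -31.7899  51.4212] [132.     -39.1012  59.8149] depthpt [120.2471 -26.912   47.2964]
```

```bash
cat >> h.py <<'E'
np.set_printoptions(precision=4,suppress=True)
def cur():
    o=r.get_obs();return np.array(o["eef_pos"]),R.from_rotvec(o["ee_rot"]),o
def tool(tilt,yaw,hx):
    # z leans 'tilt' deg from down toward heading yaw; x horizontal heading hx=yaw-90
    a=np.radians(tilt);b=np.radians(yaw)
    z=np.array([np.sin(a)*np.cos(b),np.sin(a)*np.sin(b),-np.cos(a)]);x=np.array([np.sin(b),-np.cos(b),0])
    return R.from_matrix(np.stack([x,np.cross(z,x),z],1))
def plan(p1,R1,n,f=.087):
    p,R0,o=cur();rv=(R0.inv()*R1).as_rotvec();print("from",p,"t",o["clock"],"dist",np.linalg.norm(p1-p),"ang",np.degrees(np.linalg.norm(rv)))
    out=[];Rc=R0;pc=p.copy();w=np.round(rv/n,4)
    for i in range(n):
        t=np.round(Rc.inv().apply((p1-pc)/(n-i)),4);out+=[*t,*w,f];pc=pc+Rc.apply(t);Rc=Rc*R.from_rotvec(w)
    print(len(out)//7,[float(x) for x in out])
def move(p1,n,f): # straight, constant rows
    p,R0,o=cur();print("t",o["clock"],"d tool",R0.inv().apply(np.asarray(p1)-p),"per row",R0.inv().apply(np.asarray(p1)-p)/n)
def err(p1,R1):
    p,R0,o=cur();print("t",o["clock"],"p",p,"dpos tool mm",1e3*R0.inv().apply(p1-p),"drot",(R0.inv()*R1).as_rotvec(),"q",np.array(o["q"]),"gap",o["finger_gap"]*87,"F",np.array(o["force"]))
RG=tool(30,8,0); N=-RG.as_matrix()[:,2]
TOP=dict(S1=(0.436,-0.088,0.0895),S2=(0.4477,-0.1733,0.0895),L1=(0.4784,-0.2589,0.0995),L2=(0.4887,-0.3463,0.0995))
def gr(b,up=0.):  # tcp at grasp: 4 mm above block-centre depth
    return np.array(TOP[b])-N*(.018+.019)+N*up
E
python3 - <<'E'
from h import *
print(gr("L2"),gr("L2",.09));plan(gr("L2",.09),RG,12)
E
```

```text
[ 0.507  -0.3437  0.0675] [ 0.4625 -0.35    0.1454]
from [ 0.2463 -0.628   0.2217] t 0.15 dist 0.3602987045440896 ang 32.814403595540426
12 [-0.015, -0.0252, 0.0064, 0.0435, 0.0052, 0.019, 0.087, -0.0155, -0.0246, 0.0074, 0.0435, 0.0052, 0.019, 0.087, -0.016, -0.024, 0.0084, 0.0435, 0.0052, 0.019, 0.087, -0.0165, -0.0233, 0.0093, 0.0435, 0.0052, 0.019, 0.087, -0.017, -0.0226, 0.0102, 0.0435, 0.0052, 0.019, 0.087, -0.0174, -0.0218, 0.0111, 0.0435, 0.0052, 0.019, 0.087, -0.0179, -0.0209, 0.0119, 0.0435, 0.0052, 0.019, 0.087, -0.0184, -0.0201, 0.0127, 0.0435, 0.0052, 0.019, 0.087, -0.0188, -0.0191, 0.0135, 0.0435, 0.0052, 0.019, 0.087, -0.0192, -0.0182, 0.0142, 0.0435, 0.0052, 0.019, 0.087, -0.0196, -0.0172, 0.0149, 0.0435, 0.0052, 0.019, 0.087, -0.0201, -0.0161, 0.0155, 0.0435, 0.0052, 0.019, 0.087]
```

>>> send_rows(increments=[-0.015,-0.025,0.006,0.0435,0.005,0.019,0.072,-0.0155,-0.0245,0.0075,0.0435,0.005,0.019,0.072,-0.016,-0.024,0.0085,0.0435,0.005,0.019,0.072,-0.0165,-0.0235,0.0095,0.0435,0.005,0.019,0.072,-0.017,-0.0225,0.01,0.0435,0.005,0.019,0.072,-0.0175,-0.022,0.011,0.0435,0.005,0.019,0.072,-0.018,-0.021,0.012,0.0435,0.005,0.019,0.072,-0.0185,-0.02,0.0125,0.0435,0.005,0.019,0.072,-0.019,-0.019,0.0135,0.0435,0.005,0.019,0.072,-0.019,-0.018,0.014,0.0435,0.005,0.019,0.072,-0.0195,-0.017,0.015,0.0435,0.005,0.019,0.072,-0.02,-0.016,0.0155,0.0435,0.005,0.019,0.072,0,0,0,0,0,0,0.072])

```text
clock: 1.45
eef_pos: [0.4622, -0.3452, 0.1448]
ee_rot: [-2.045, 1.768, -0.466]
force: [-0.7, -0.2, 0.1]
finger_gap: 0.83
```

Run:
```python
from h import *
err(gr("L2",.09),RG)
im,d=r.get_image("wrist");cv2.imwrite("pics/w1.png",im)
```

```text
t 1.45 p [ 0.4622 -0.3452  0.1448] dpos tool mm [ 4.7425  0.0159 -0.786 ] drot [0.0004 0.0091 0.0028] q [ 1.123   0.3376 -0.3976  2.086  -0.6232  0.4969 -0.1426] gap 72.21397050401366 F [-0.6875 -0.1899  0.1408]
```

View pics/w1.png

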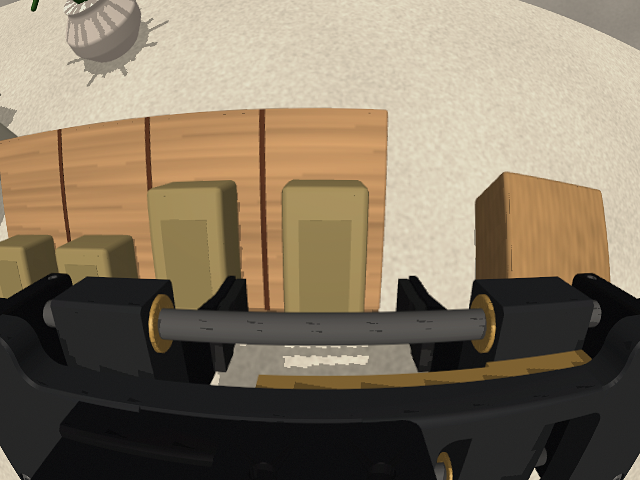

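Run:
```python
from h import *
p,R0,o=cur()
im=cv2.imread("pics/w1.png");h=cv2.cvtColor(im,cv2.COLOR_BGR2HSV)
pt=np.array(TOP["L2"])
def onpl(u,v):
    o,d=ray("wrist",u,v);return o+d*((pt-o)@N)/(d@N)
print(proj("wrist",pt),proj("wrist",p))
for uv in [(284,200),(367,200),(285,250),(364,250),(284,300),(366,300),(290,182),(362,182),(148,215),(238,215)]:
    q=onpl(*uv);print(uv,h[uv[1],uv[0]],q,R0.inv().apply(q-p)*1e3)
```

```text
[324.4545 262.3523] [321.0236 298.228 ]
(284, 200) [ 21 112 148] [ 0.5183 -0.318   0.1187] [-21.8791 -38.6872  53.4162]
(367, 200) [ 21 114 130] [ 0.5253 -0.3663  0.1188] [ 26.943  -38.7883  53.1819]
(285, 250) [ 21 112 148] [ 0.492  -0.3216  0.1034] [-21.9874  -8.0283  53.4269]
(364, 250) [ 21 116 143] [ 0.4989 -0.3691  0.1035] [26.005  -8.1188 53.1966]
(284, 300) [ 21 113 108] [ 0.4633 -0.324   0.0868] [-23.6723  25.2289  53.446 ]
(366, 300) [ 15 128 195] [ 0.4707 -0.3757  0.0868] [28.5296 25.1376 53.1955]
(290, 182) [ 21 115 111] [ 0.528  -0.3203  0.124 ] [-18.1762 -49.32    53.3949]
(362, 182) [ 15 124 181] [ 0.534  -0.3618  0.1241] [ 23.7702 -49.4164  53.1937]
(148, 215) [ 17 123 166] [ 0.4991 -0.231   0.1147] [-110.6438  -30.7692   53.8447]
(238, 215) [ 15 128 146] [ 0.5068 -0.2911  0.1143] [-50.0482 -29.8568  53.5543]
```

>>> send_rows(increments=[0.003,0,0.015,0,0.009,0,0.072,0,0,0.02,0,0,0,0.072,0,0,0.02,0,0,0,0.072,0,0,0.015,0,0,0,0.072,0,0,0.01,0,0,0,0.072,0,0,0.009,0,0,0,0.072,0,0,0,0,0,0,0.072])

```text
clock: 2.2
eef_pos: [0.5067, -0.3479, 0.0687]
ee_rot: [-2.043, 1.78, -0.484]
force: [-0.1, -0.1, -0.4]
finger_gap: 0.827
```

Run:
```python
from h import *
err(gr("L2"),RG)
im,d=r.get_image("wrist");cv2.imwrite("pics/w2.png",im)
```

```text
t 2.2 p [ 0.5067 -0.3479  0.0687] dpos tool mm [-4.0785 -0.1988  1.5044] drot [-0.0002 -0.0068 -0.0001] q [ 1.0664  0.5082 -0.4279  2.0725 -0.6533  0.3025 -0.1109] gap 71.9463588409126 F [-0.0844 -0.0931 -0.4357]
```

View pics/w2.png

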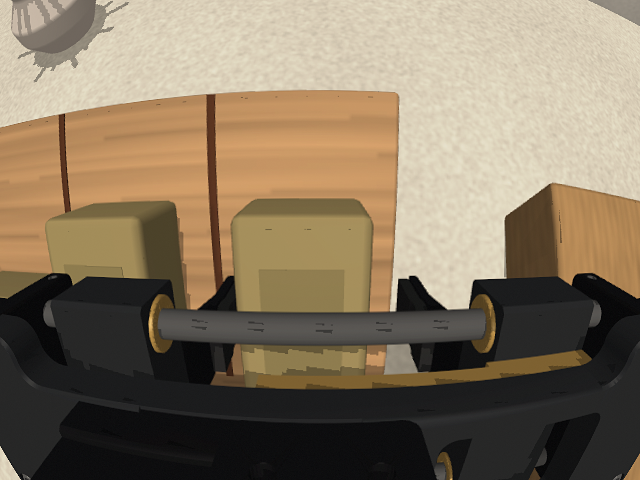

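>>> send_rows(increments=[-0.0045,0,0.001,0,-0.007,0,0.072,0,0,0,0,0,0,0.06,0,0,0,0,0,0,0.045,0,0,0,0,0,0,0.045,0,0,0,0,0,0,0.045,0,0,0,0,0,0,0.045,0,0,0,0,0,0,0.045], force=25)

```text
clock: 2.95
eef_pos: [0.5061, -0.3422, 0.0685]
ee_rot: [-2.043, 1.774, -0.475]
force: [-4.5, 2.1, 5.3]
finger_gap: 0.6
```

Run:
```python
from h import *
err(gr("L2"),RG)
```

```text
t 2.95 p [ 0.5061 -0.3422  0.0685] dpos tool mm [ 1.5978 -0.0695  1.2736] drot [-0.0003  0.0014  0.0007] q [ 1.0669  0.5067 -0.4333  2.0777 -0.656   0.3052 -0.1106] gap 52.17996388656211 F [-4.5401  2.0904  5.3415]
```

>>> send_rows(increments=[0,0,-0.004,0,0,0,0.045,0,0,-0.01,0,0,0,0.045,0,0,-0.02,0,0,0,0.045,0,0,-0.025,0,0,0,0.045,0,0,-0.025,0,0,0,0.045,0,0,-0.016,0,0,0,0.045,0,0,0,0,0,0,0.045])

```text
clock: 3.65
eef_pos: [0.4563, -0.3524, 0.1573]
ee_rot: [-2.043, 1.778, -0.484]
force: [-0.3, -0.9, -3.5]
finger_gap: 0.595
```

```bash
cat >> h.py <<'E'
SC=np.array([0.537,0.186,0.]);RS=R.from_euler('z',-11.2,degrees=True);RP=tool(0,-11.2,0)
def pan(x,y,z): return SC+RS.apply([x,y,z])
E
python3 - <<'E'
from h import *
err(gr("L2",.1),RG)
print("vase",onz("scene",360,310,.0),onz("side",368,268,0.02))
plan(pan(0,.055,.22),RP,20,.045)
E
```

```text
t 3.65 p [ 0.4563 -0.3524  0.1573] dpos tool mm [-1.5206  0.4089  3.5194] drot [-0.0018 -0.0064  0.0003] q [ 1.1302  0.3129 -0.386   2.082  -0.6201  0.5152 -0.1455] gap 51.73187292344258 F [-0.3067 -0.8783 -3.5097]
vase [ 0.7789 -0.0312  0.    ] [ 0.766  -0.0366  0.02  ]
from [ 0.4563 -0.3524  0.1573] t 3.65 dist 0.6025916411453496 ang 35.543814330465516
20 [-0.0287, -0.0091, 0.0014, -0.0261, 0.0041, 0.0163, 0.045, -0.0288, -0.0086, 0.0011, -0.0261, 0.0041, 0.0163, 0.045, -0.029, -0.0082, 0.0008, -0.0261, 0.0041, 0.0163, 0.045, -0.0291, -0.0077, 0.0004, -0.0261, 0.0041, 0.0163, 0.045, -0.0292, -0.0073, 0.0001, -0.0261, 0.0041, 0.0163, 0.045, -0.0294, -0.0068, -0.0002, -0.0261, 0.0041, 0.0163, 0.045, -0.0295, -0.0063, -0.0005, -0.0261, 0.0041, 0.0163, 0.045, -0.0296, -0.0058, -0.0008, -0.0261, 0.0041, 0.0163, 0.045, -0.0296, -0.0053, -0.001, -0.0261, 0.0041, 0.0163, 0.045, -0.0297, -0.0048, -0.0013, -0.0261, 0.0041, 0.0163, 0.045, -0.0298, -0.0042, -0.0015, -0.0261, 0.0041, 0.0163, 0.045, -0.0299, -0.0037, -0.0017, -0.0261, 0.0041, 0.0163, 0.045, -0.0299, -0.0032, -0.002, -0.0261, 0.0041, 0.0163, 0.045, -0.0299, -0.0026, -0.0021, -0.0261, 0.0041, 0.0163, 0.045, -0.03, -0.0021, -0.0023, -0.0261, 0.0041, 0.0163, 0.045, -0.03, -0.0015, -0.0025, -0.0261, 0.0041, 0.0163, 0.045, -0.03, -0.001, -0.0027, -0.0261, 0.0041, 0.0163, 0.045, -0.03, -0.0004, -0.0028, -0.0261, 0.0041, 0.0163, 0.045, -0.03, 0.0002, -0.0029, -0.0261, 0.0041, 0.0163, 0.045, -0.0299, 0.0007, -0.0031, -0.0261, 0.0041, 0.0163, 0.045]
```

>>> send_rows(increments=[-0.0285,-0.009,0.0015,-0.026,0.004,0.0165,0.045,-0.029,-0.0085,0.001,-0.026,0.004,0.0165,0.045,-0.029,-0.008,0.001,-0.026,0.004,0.0165,0.045,-0.029,-0.0075,0.0005,-0.026,0.004,0.0165,0.045,-0.029,-0.0075,0,-0.026,0.004,0.0165,0.045,-0.0295,-0.007,0,-0.026,0.004,0.0165,0.045,-0.0295,-0.0065,-0.0005,-0.026,0.004,0.0165,0.045,-0.0295,-0.006,-0.001,-0.026,0.004,0.0165,0.045,-0.0295,-0.0055,-0.001,-0.026,0.004,0.0165,0.045,-0.0295,-0.005,-0.0015,-0.026,0.004,0.0165,0.045,-0.03,-0.004,-0.0015,-0.026,0.004,0.016,0.045,-0.03,-0.0035,-0.0015,-0.026,0.004,0.016,0.045,-0.03,-0.003,-0.002,-0.026,0.004,0.016,0.045,-0.03,-0.0025,-0.002,-0.026,0.004,0.016,0.045,-0.03,-0.002,-0.0025,-0.026,0.004,0.016,0.045,-0.03,-0.0015,-0.0025,-0.026,0.004,0.016,0.045,-0.03,-0.001,-0.0025,-0.026,0.004,0.016,0.045,-0.03,-0.0005,-0.003,-0.026,0.004,0.016,0.045,-0.03,0,-0.003,-0.026,0.004,0.016,0.045,0,0,0,0,0,0,0.045])

```text
clock: 5.65
eef_pos: [0.5427, 0.2187, 0.2176]
ee_rot: [-2.009, 2.38, -0.012]
force: [-0.8, 0.0, -3.0]
finger_gap: 0.595
```

Run:
```python
from h import *
err(pan(0,.055,.15),RP)
im,d=r.get_image("wrist");cv2.imwrite("pics/w3.png",im)
im,d=r.get_image("side");cv2.imwrite("pics/side3.png",im[100:330,150:450].repeat(2,0).repeat(2,1))
```

```text
t 5.65 p [0.5427 0.2187 0.2176] dpos tool mm [-20.7172   0.2447  67.9215] drot [-0.0232  0.016   0.027 ] q [-0.1446  0.3419 -0.396   1.7626  0.1539  1.0386 -2.3339] gap 51.8067765295384 F [-0.8181  0.0147 -3.018 ]
```

View pics/w3.png

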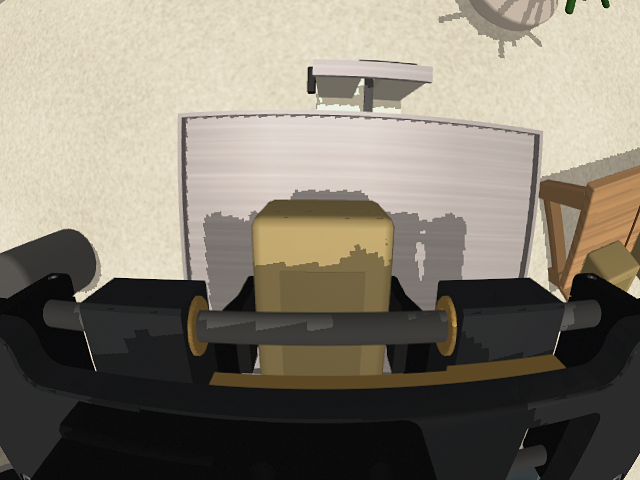

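View pics/side3.png

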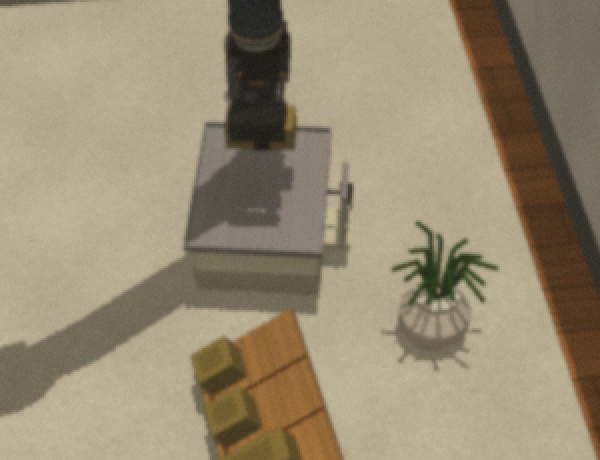

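Run:
```python
from h import *
for n,u,v in(("scene",401,178),("side",275,149)):
    b=onz(n,u,v,0);print(n,b,RS.inv().apply(b-SC))
b=tri([ray("scene",405,125),ray("side",273,105)]);print("cap",b,RS.inv().apply(b-SC))
p,R0,o=cur();print(RS.inv().apply(p-SC), R0.as_matrix())
```

```text
scene [0.551  0.5436 0.    ] [-0.0557  0.3536  0.    ]
side [0.5485 0.5344 0.    ] [-0.0564  0.3439  0.    ]
cap [0.5492 0.5347 0.1949] [-0.0558  0.3444  0.1949]
[-0.0003  0.0278  0.2168] [[-0.1719 -0.9848  0.0243]
 [-0.9851  0.1721  0.0061]
 [-0.0101 -0.0228 -0.9997]]
```

>>> send_rows(increments=[-0.007,0,0.005,-0.023,0.016,0.027,0.045,-0.008,0,0.01,0,0,0,0.045,0,0,0.015,0,0,0,0.045,0,0,0.015,0,0,0,0.045,0,0,0.012,0,0,0,0.045,0,0,0.008,0,0,0,0.045,0,0,0.004,0,0,0,0.045,0,0,0,0,0,0,0.045,0,0,0,0,0,0,0.045])

```text
clock: 6.65
eef_pos: [0.5459, 0.227, 0.1495]
ee_rot: [1.985, -2.433, 0.007]
force: [0.2, -0.5, -3.1]
finger_gap: 0.595
```

Run:
```python
from h import *
err(pan(0,.043,.137),RP);p,R0,o=cur();print(RS.inv().apply(p-SC))
im,d=r.get_image("scene");cv2.imwrite("pics/s4.png",cv2.resize(im[150:270,270:430],None,fx=5,fy=5,interpolation=cv2.INTER_CUBIC))
```

```text
t 6.65 p [0.5459 0.227  0.1495] dpos tool mm [-1.1225  0.849  12.5419] drot [-0.0024 -0.0045 -0.0067] q [-0.1843  0.4341 -0.373   1.7987  0.1963  0.9458 -2.4145] gap 51.792555362609484 F [ 0.2216 -0.5053 -3.0686]
[0.0008 0.0419 0.1495]
```

View pics/s4.png

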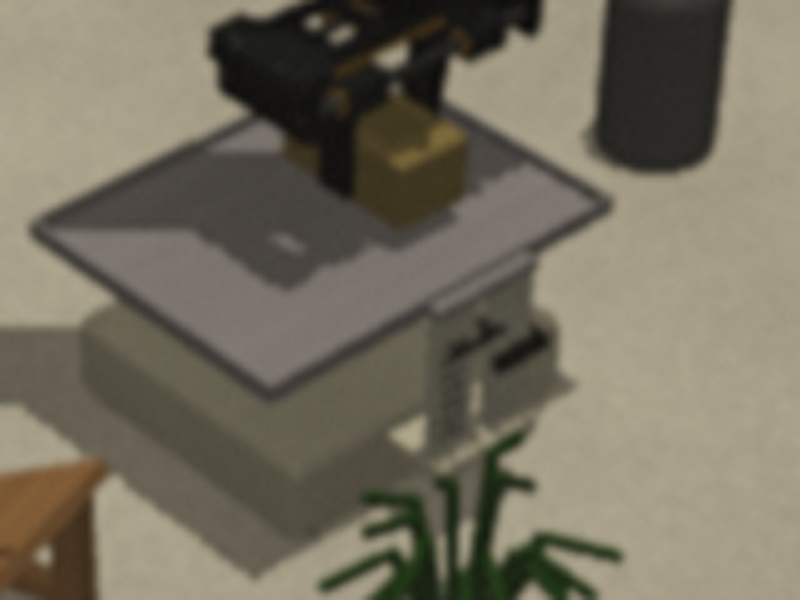

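>>> send_rows(increments=[0,0,0.003,0,0,0,0.045,0,0,0.003,0,0,0,0.045,0,0,0.003,0,0,0,0.045,0,0,0.002,0,0,0,0.045,0,0,0,0,0,0,0.045,0,0,0,0,0,0,0.045])

```text
clock: 7.3
eef_pos: [0.5455, 0.2268, 0.138]
ee_rot: [1.984, -2.432, 0.007]
force: [0.1, 0.6, -2.5]
finger_gap: 0.597
```

```bash
cat >> h.py <<'E'
def cloud(n,d):
    P=r.camera_params(n);K=P["mtx"];v,u=np.mgrid[:480,:640]
    return np.stack([(u-K[0,2])/K[0,0]*d,(v-K[1,2])/K[1,1]*d,d],-1)@P["T"][:3,:3].T+P["T"][:3,3]
def panh(n,d,show=True):
    C=cloud(n,d);S=RS.inv().apply((C-SC).reshape(-1,3)).reshape(C.shape)
    m=(abs(S[...,0])<.085)&(abs(S[...,1])<.115)&(abs(S[...,2]-.115)<.035)
    z=S[m][:,2];h,e=np.histogram(z,np.arange(.08,.15,.001));k=np.argmax(np.convolve(h,np.ones(5),'same'));zz=z[abs(z-e[k]-.0005)<.004]
    print(n,"pan z mm",np.median(zz)*1e3,zz.mean()*1e3,len(zz));return np.median(zz)
E
python3 - <<'E'
from h import *
print(cur()[0],cur()[2]["force"],cur()[2]["clock"])
for n in("scene","side"):
    panh(n,np.load(f"pics/{n}0.npy"))
    panh(n,r.get_image(n)[1])
E
```

```text
[0.5455 0.2268 0.138 ] [ 0.0932  0.6189 -2.4841] 7.3
scene pan z mm 128.8336380153646 128.79924334611073 2609
scene pan z mm 129.15620534276894 129.2261016051893 1908
side pan z mm 131.21673243533684 131.3037703442241 2384
side pan z mm 131.33781073698924 131.38098369915025 1772
```

>>> send_rows(increments=[0,0,0.002,0,0,0,0.045,0,0,0.002,0,0,0,0.045,0,0,0.001,0,0,0,0.045,0,0,0,0,0,0,0.045,0,0,0,0,0,0,0.045])

```text
clock: 7.9
eef_pos: [0.5457, 0.2268, 0.1331]
ee_rot: [1.984, -2.432, 0.007]
force: [0.3, 1.0, -2.2]
finger_gap: 0.597
```

Run:
```python
from h import *
print(cur()[0],cur()[2]["force"],cur()[2]["clock"])
for n in("scene","side"):
    panh(n,r.get_image(n)[1])
```

```text
[0.5457 0.2268 0.1331] [ 0.3381  0.9556 -2.1795] 7.9
scene pan z mm 124.79544851874536 124.75275757042806 1939
side pan z mm 127.35765700921209 127.36126391460311 1805
```

>>> send_rows(increments=[0,0,0.002,0,0,0,0.045,0,0,0.002,0,0,0,0.045,0,0,0.002,0,0,0,0.045,0,0,0.002,0,0,0,0.045,0,0,0,0,0,0,0.045,0,0,0,0,0,0,0.055,0,0,0,0,0,0,0.066,0,0,0,0,0,0,0.068,0,0,0,0,0,0,0.068,0,0,0,0,0,0,0.068])

```text
clock: 9.0
eef_pos: [0.5455, 0.2267, 0.1251]
ee_rot: [1.984, -2.432, 0.007]
force: [-0.5, -0.1, 0.1]
finger_gap: 0.773
```

Run:
```python
from h import *
print(cur()[0],cur()[2]["force"],cur()[2]["clock"],cur()[2]["finger_gap"]*87)
im,d=r.get_image("wrist");cv2.imwrite("pics/w5.png",im)
for n in("scene",):
    panh(n,r.get_image(n)[1])
```

```text
[0.5455 0.2267 0.1251] [-0.5186 -0.0748  0.0643] 9.0 67.24024999254266
scene pan z mm 115.24144027316873 115.29107056601367 1885
```

View pics/w5.png

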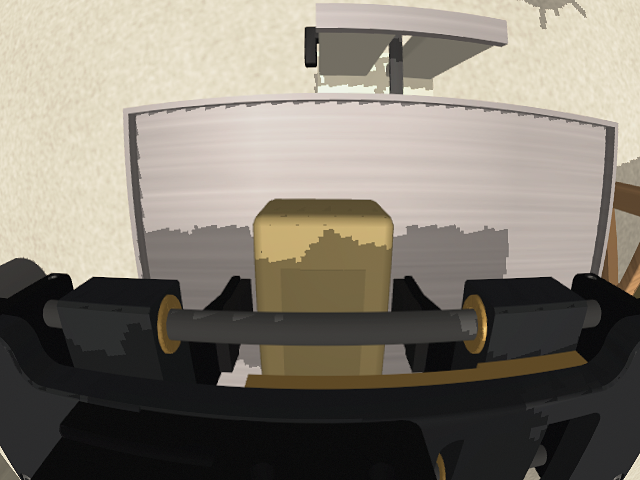

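>>> send_rows(increments=[0,0,-0.005,0,0,0,0.068,0,0,-0.015,0,0,0,0.068,0,0,-0.02,0,0,0,0.068,0,0,-0.03,0,0,0,0.068,0,0,-0.03,0,0,0,0.068,0,0,-0.02,0,0,0,0.068])

```text
clock: 9.7
eef_pos: [0.5463, 0.228, 0.2489]
ee_rot: [-1.985, 2.433, -0.009]
force: [0.9, 0.1, 0.5]
finger_gap: 0.782
```

```bash
cat >> h.py <<'E'
def rect(im,xs=.133,k=7,y0=-45,y1=60,z0=60,z1=165):
    c=[(y0,z1),(y1,z1),(y1,z0),(y0,z0)]
    src=np.float32([proj("scene",SC+RS.apply([xs,a/1e3,b/1e3])) for a,b in c]);w,h=(y1-y0)*k,(z1-z0)*k
    # image of far side: y runs to right in scene view
    H=cv2.getPerspectiveTransform(src,np.float32([(0,0),(w,0),(w,h),(0,h)]))
    o=cv2.warpPerspective(im,H,(w,h),flags=cv2.INTER_CUBIC)
    for z in range(z0,z1,10):
        cv2.line(o,(0,(z1-z)*k),(12,(z1-z)*k),(0,0,255),1);cv2.putText(o,str(z),(14,(z1-z)*k+4),0,.4,(0,0,255),1)
    return cv2.convertScaleAbs(o,alpha=1.8)
E
python3 - <<'E'
from h import *
print(cur()[0],cur()[2]["clock"])
im,d=r.get_image("scene");cv2.imwrite("pics/s6.png",im);np.save("pics/s6.npy",d);panh("scene",d)
im2,d2=r.get_image("side");panh("side",d2)
o=np.hstack([rect(cv2.imread("pics/scene0.png"),k=5),rect(im,k=5)]);print(o.shape)
cv2.imwrite("pics/r6.png",o[:, :])
E
```

```text
[0.5463 0.228  0.2489] 9.7
scene pan z mm 115.1899105499481 115.24472716763927 1910
side pan z mm 117.4989626357792 117.45933795038182 1815
(525, 1050, 3)
```

```bash
python3 -c "
import cv2;a=cv2.imread('pics/r6.png');print(a.shape);cv2.imwrite('pics/r6b.png',cv2.resize(a,(800,400)))"
```

```text
(525, 1050, 3)
```

View pics/r6b.png

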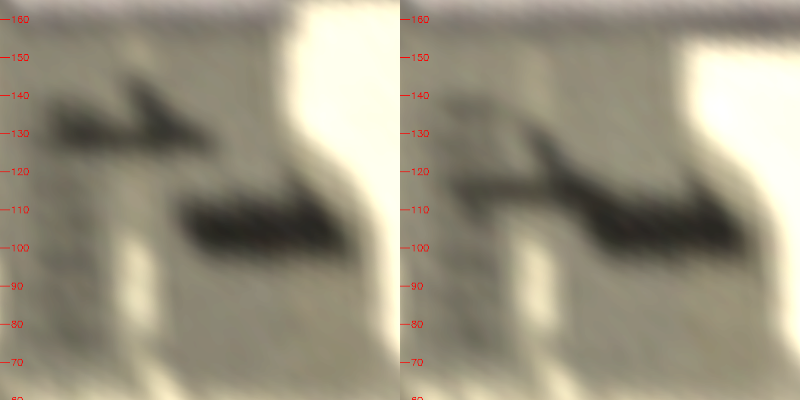

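Run:
```python
from h import *
print(gr("S2"),gr("S2",.1));plan(gr("S2",.10),RG,16,.072)
```

```text
[ 0.466  -0.1707  0.0575] [ 0.4165 -0.1777  0.1441]
from [0.5474 0.2286 0.2499] t 9.8 dist 0.4397869303691249 ang 35.302618352328395
16 [0.0265, 0.003, 0.0066, 0.0319, -0.0057, -0.0208, 0.072, 0.0265, 0.0037, 0.0063, 0.0319, -0.0057, -0.0208, 0.072, 0.0264, 0.0045, 0.0061, 0.0319, -0.0057, -0.0208, 0.072, 0.0264, 0.0052, 0.0058, 0.0319, -0.0057, -0.0208, 0.072, 0.0263, 0.0059, 0.0054, 0.0319, -0.0057, -0.0208, 0.072, 0.0262, 0.0067, 0.0051, 0.0319, -0.0057, -0.0208, 0.072, 0.0261, 0.0074, 0.0047, 0.0319, -0.0057, -0.0208, 0.072, 0.0259, 0.008, 0.0043, 0.0319, -0.0057, -0.0208, 0.072, 0.0258, 0.0087, 0.0039, 0.0319, -0.0057, -0.0208, 0.072, 0.0256, 0.0094, 0.0035, 0.0319, -0.0057, -0.0208, 0.072, 0.0254, 0.01, 0.003, 0.0319, -0.0057, -0.0208, 0.072, 0.0252, 0.0106, 0.0025, 0.0319, -0.0057, -0.0208, 0.072, 0.025, 0.0112, 0.002, 0.0319, -0.0057, -0.0208, 0.072, 0.0248, 0.0118, 0.0015, 0.0319, -0.0057, -0.0208, 0.072, 0.0246, 0.0123, 0.001, 0.0319, -0.0057, -0.0208, 0.072, 0.0242, 0.0128, 0.0005, 0.0319, -0.0057, -0.0208, 0.072]
```

>>> send_rows(increments=[0.0265,0.003,0.0065,0.032,-0.0055,-0.021,0.072,0.0265,0.0035,0.0065,0.032,-0.0055,-0.021,0.072,0.0265,0.0045,0.006,0.032,-0.0055,-0.021,0.072,0.0265,0.005,0.006,0.032,-0.0055,-0.021,0.072,0.0265,0.006,0.0055,0.032,-0.0055,-0.021,0.072,0.026,0.0065,0.005,0.032,-0.0055,-0.021,0.072,0.026,0.0075,0.0045,0.032,-0.0055,-0.021,0.072,0.026,0.008,0.0045,0.032,-0.0055,-0.021,0.072,0.026,0.0085,0.004,0.032,-0.0055,-0.021,0.072,0.0255,0.0095,0.0035,0.032,-0.006,-0.021,0.072,0.0255,0.01,0.003,0.032,-0.006,-0.021,0.072,0.025,0.0105,0.0025,0.032,-0.006,-0.021,0.072,0.025,0.011,0.002,0.032,-0.006,-0.021,0.072,0.025,0.012,0.0015,0.032,-0.006,-0.021,0.072,0.0245,0.0125,0.001,0.032,-0.006,-0.021,0.072,0.024,0.013,0.0005,0.032,-0.006,-0.021,0.072,0,0,0,0,0,0,0.072,0,0,0,0,0,0,0.072])

```text
clock: 11.6
eef_pos: [0.4214, -0.1546, 0.1469]
ee_rot: [-2.053, 1.815, -0.438]
force: [1.1, 1.0, 0.2]
finger_gap: 0.828
```

Run:
```python
from h import *
err(gr("S2",.1),RG)
P=r.camera_params("wrist");np.save("pics/Pw7.npy",P,allow_pickle=True)
im,d=r.get_image("wrist");cv2.imwrite("pics/w7.png",im)
im,d=r.get_image("scene");cv2.imwrite("pics/s7.png",im);panh("scene",d)
d=r.get_image("side")[1];panh("side",d)
```

```text
t 11.6 p [ 0.4214 -0.1546  0.1469] dpos tool mm [22.3463  8.0873 -1.2049] drot [ 0.0406  0.0006 -0.0171] q [ 0.6246  0.0703 -0.1957  2.3978 -0.7622  0.3533 -0.3364] gap 72.06270569396584 F [1.074  1.0202 0.219 ]
scene pan z mm 115.10597544129064 115.20013473500197 1913
side pan z mm 117.43137922630976 117.45919403338829 1796
```

View pics/w7.png

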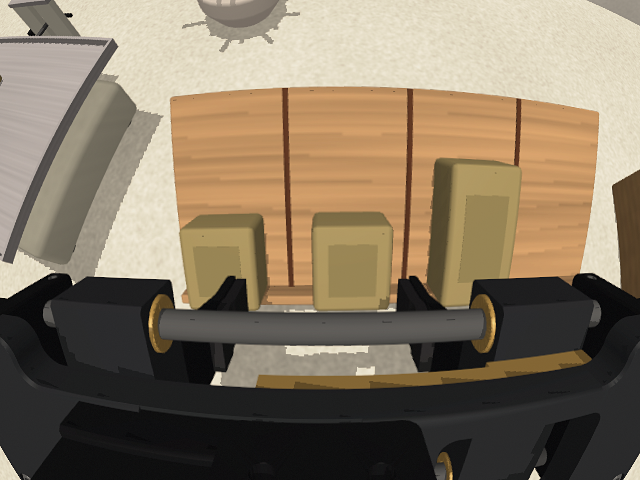

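```bash
cat >> h.py <<'E'
def onpl(n,u,v,pt,P=None):
    o,d=ray(n,u,v,P);return o+d*((np.asarray(pt)-o)@N)/(d@N)
E
python3 - <<'E'
from h import *
P=np.load("pics/Pw7.npy",allow_pickle=True).item();pt=TOP["S2"]
A=[onpl("wrist",*uv,pt,P) for uv in [(313,235),(391,235),(314,290),(392,290),(318,213),(387,213)]]
Rr=RG
for a in A: print(a,Rr.inv().apply(a-np.array(pt))*1e3)
p,R0,o=cur();print("now",p, o["clock"])
plan(gr("S2",.05),RG,6,.072)
E
```

```text
[ 0.4624 -0.1439  0.1003] [-27.0558 -21.564   -0.    ]
[ 0.4686 -0.1924  0.0999] [ 21.7703 -20.8063   0.    ]
[ 0.4302 -0.1482  0.0815] [-27.3229  15.9398   0.    ]
[ 0.4363 -0.1994  0.0809] [24.2454 17.2071 -0.    ]
[ 0.4749 -0.1456  0.1073] [-23.6864 -35.5061   0.    ]
[ 0.4803 -0.1877  0.107 ] [ 18.7608 -34.9893  -0.    ]
now [ 0.4223 -0.1536  0.1475] 11.75
from [ 0.4223 -0.1536  0.1475] t 11.75 dist 0.054481130134095994 ang 2.3853001346454157
6 [0.0039, 0.0012, 0.0081, 0.0066, 0.0002, -0.0022, 0.072, 0.0039, 0.0013, 0.0081, 0.0066, 0.0002, -0.0022, 0.072, 0.0038, 0.0014, 0.0081, 0.0066, 0.0002, -0.0022, 0.072, 0.0038, 0.0014, 0.0081, 0.0066, 0.0002, -0.0022, 0.072, 0.0039, 0.0015, 0.0081, 0.0066, 0.0002, -0.0022, 0.072, 0.0038, 0.0015, 0.0081, 0.0066, 0.0002, -0.0022, 0.072]
```

>>> send_rows(increments=[0.0035,0.001,0.008,0.0065,0,-0.002,0.072,0.0035,0.001,0.008,0.0065,0,-0.002,0.072,0.0035,0.001,0.008,0.0065,0,-0.002,0.072,0.0035,0.001,0.008,0.0065,0,-0.002,0.072,0.0035,0.001,0.008,0.0065,0,-0.0025,0.072,0.0035,0.001,0.008,0.007,0,-0.0025,0.072,0,0,0,0,0,0,0.072])

```text
clock: 12.45
eef_pos: [0.4426, -0.1733, 0.1042]
ee_rot: [-2.042, 1.777, -0.468]
force: [0.7, 0.4, 0.3]
finger_gap: 0.828
```

```bash
sed -i 's/^RG=.*/&/' h.py
cat >> h.py <<'E'
TOP["S2"]=tuple(np.array(TOP["S2"])+RG.apply([-.0023,-.002,0]))
TOP["S1"]=tuple(np.array(TOP["S1"])+RG.apply([-.0023,-.002,0]))
E
python3 - <<'E'
from h import *
err(gr("S2",0.0),RG)
plan(gr("S2",0),RG,6,.072)
E
```

```text
t 12.45 p [ 0.4426 -0.1733  0.1042] dpos tool mm [-1.3332  0.8989 52.271 ] drot [ 0.0026  0.0042 -0.0026] q [ 0.9136  0.2359 -0.4829  2.3896 -1.041   0.2117  0.0242] gap 71.99382149483057 F [0.6886 0.4378 0.3271]
from [ 0.4426 -0.1733  0.1042] t 12.45 dist 0.052295703787697316 ang 0.3185400103377792
6 [-0.0002, 0.0001, 0.0087, 0.0004, 0.0007, -0.0004, 0.072, -0.0002, 0.0002, 0.0087, 0.0004, 0.0007, -0.0004, 0.072, -0.0002, 0.0002, 0.0087, 0.0004, 0.0007, -0.0004, 0.072, -0.0003, 0.0001, 0.0087, 0.0004, 0.0007, -0.0004, 0.072, -0.0003, 0.0002, 0.0087, 0.0004, 0.0007, -0.0004, 0.072, -0.0002, 0.0001, 0.0088, 0.0004, 0.0007, -0.0004, 0.072]
```

```bash
cat >> h.py <<'E'
RG2=tool(13,8,0)
def gr2(b,up=0.): return np.array(TOP[b])-N*.018+RG2.as_matrix()[:,2]*(.019)+N*up
E
python3 - <<'E'
from h import *
print(gr2("S2",.05),gr2("S2",0))
plan(gr2("S2",.05),RG2,5,.072)
E
```

```text
[ 0.4375 -0.1724  0.0997] [ 0.4622 -0.1689  0.0564]
from [ 0.4426 -0.1733  0.1042] t 12.45 dist 0.006914843621419536 ang 16.85612602065536
5 [-0.0003, 0.0013, 0.0003, -0.0588, 0.0009, -0.0004, 0.072, -0.0003, 0.0013, 0.0004, -0.0588, 0.0009, -0.0004, 0.072, -0.0003, 0.0013, 0.0004, -0.0588, 0.0009, -0.0004, 0.072, -0.0003, 0.0012, 0.0005, -0.0588, 0.0009, -0.0004, 0.072, -0.0003, 0.0012, 0.0006, -0.0588, 0.0009, -0.0004, 0.072]
```

>>> send_rows(increments=[0,0.001,0,-0.059,0.001,0,0.072,0,0.001,0,-0.059,0.001,0,0.072,0,0.001,0,-0.059,0.001,0,0.072,0,0.001,0,-0.059,0.001,0,0.072,0,0.001,0,-0.059,0.001,0,0.072,0,0,0,0,0,0,0.072])

```text
clock: 13.05
eef_pos: [0.4405, -0.173, 0.1037]
ee_rot: [-2.234, 1.936, -0.233]
force: [0.9, 0.3, -0.1]
finger_gap: 0.83
```

Run:
```python
from h import *
err(gr2("S2",0.05),RG2)
P=r.camera_params("wrist");np.save("pics/Pw8.npy",P,allow_pickle=True)
im,d=r.get_image("wrist");cv2.imwrite("pics/w8.png",im)
plan(gr2("S2",0),RG2,6,.072)
```

```text
t 13.05 p [ 0.4405 -0.173   0.1037] dpos tool mm [-1.0165  3.744   3.2164] drot [-0.009  -0.0022  0.0029] q [ 0.3058  0.2204  0.0594  2.262  -0.2781  0.4661 -0.8294] gap 72.23262551846017 F [ 0.9097  0.3458 -0.0982]
from [ 0.4392 -0.173   0.1031] t 13.1 dist 0.05225486760428083 ang 0.5054301860911252
6 [-0.0001, -0.002, 0.0085, -0.0014, -0.0002, 0.0003, 0.072, -0.0002, -0.002, 0.0085, -0.0014, -0.0002, 0.0003, 0.072, -0.0001, -0.002, 0.0085, -0.0014, -0.0002, 0.0003, 0.072, -0.0002, -0.002, 0.0085, -0.0014, -0.0002, 0.0003, 0.072, -0.0001, -0.002, 0.0084, -0.0014, -0.0002, 0.0003, 0.072, -0.0002, -0.002, 0.0085, -0.0014, -0.0002, 0.0003, 0.072]
```

View pics/w8.png

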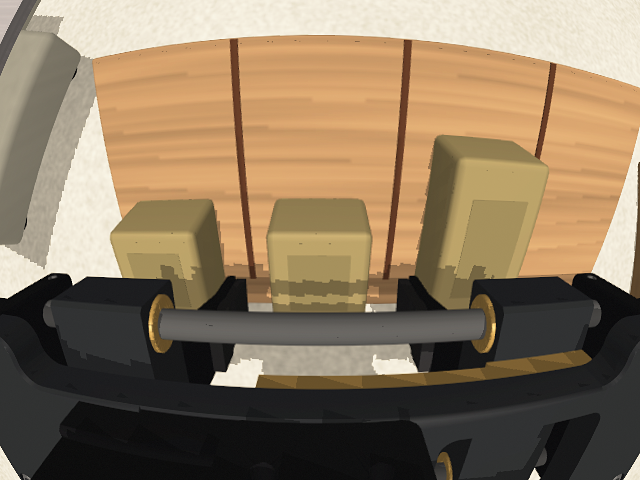

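>>> send_rows(increments=[0,-0.002,0.0085,-0.0015,0,0,0.072,0,-0.002,0.0085,-0.0015,0,0,0.072,0,-0.002,0.0085,-0.0015,0,0,0.072,0,-0.002,0.0085,-0.0015,0,0,0.072,0,-0.002,0.0085,-0.0015,0,0,0.072,-0.001,-0.002,0.0085,-0.0015,0,0,0.072,0,0,0,0,0,0,0.072])

```text
clock: 13.8
eef_pos: [0.4606, -0.1695, 0.0541]
ee_rot: [-2.237, 1.947, -0.217]
force: [-0.1, -0.1, -0.2]
finger_gap: 0.829
```

Run:
```python
from h import *
err(gr2("S2",0),RG2)
im,d=r.get_image("wrist");cv2.imwrite("pics/w9.png",im)
```

```text
t 13.8 p [ 0.4606 -0.1695  0.0541] dpos tool mm [-0.3371 -2.1932 -1.8254] drot [ 0.0046  0.0004 -0.0016] q [ 0.3076  0.3419  0.0279  2.2532 -0.3138  0.3644 -0.8163] gap 72.16384035095106 F [-0.0946 -0.1255 -0.244 ]
```

View pics/w9.png

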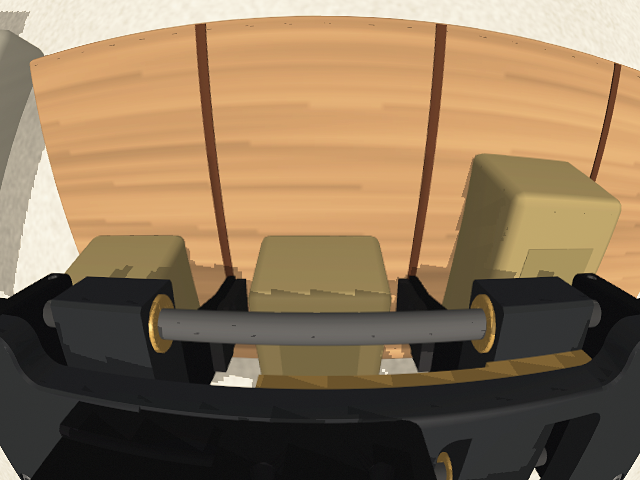

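>>> send_rows(increments=[0,-0.002,-0.001,0.004,0,0,0.072,0,0,0,0,0,0,0.06,0,0,0,0,0,0,0.045,0,0,0,0,0,0,0.045,0,0,0,0,0,0,0.045,0,0,0,0,0,0,0.045,0,0,0,0,0,0,0.045], force=25)

```text
clock: 14.55
eef_pos: [0.4624, -0.1697, 0.057]
ee_rot: [-2.233, 1.945, -0.223]
force: [-1.7, 0.1, 4.2]
finger_gap: 0.6
```

Run:
```python
from h import *
err(gr2("S2",0),RG2)
```

```text
t 14.55 p [ 0.4624 -0.1697  0.057 ] dpos tool mm [-0.7978  0.1721  0.6285] drot [-0.0013 -0.0007 -0.0018] q [ 0.309   0.337   0.0265  2.2515 -0.316   0.3655 -0.815 ] gap 52.23499766387088 F [-1.7137  0.1304  4.2218]
```

>>> send_rows(increments=[0,0.001,-0.004,0,0,0,0.045,0,0.003,-0.01,0,0,0,0.045,0,0.006,-0.02,0,0,0,0.045,0,0.006,-0.02,0,0,0,0.045,0,0.006,-0.02,0,0,0,0.045,0,0.004,-0.012,0,0,0,0.045,0,0,0,0,0,0,0.045])

```text
clock: 15.25
eef_pos: [0.4179, -0.1764, 0.1362]
ee_rot: [-2.231, 1.945, -0.227]
force: [0.4, 0.5, -1.6]
finger_gap: 0.599
```

```bash
cat >> h.py <<'E'
RP2=tool(-17,-11.2,0)
E
python3 - <<'E'
from h import *
err(gr2("S2",0.09),RG2)
plan(pan(-.05,-.05,.21),RP2,16,.045)
E
```

```text
t 15.25 p [ 0.4179 -0.1764  0.1362] dpos tool mm [-1.2743  0.504   1.8165] drot [-0.0038 -0.0025 -0.0026] q [ 0.3069  0.1342  0.0845  2.2668 -0.2395  0.5525 -0.8522] gap 52.11850811144168 F [ 0.4004  0.4763 -1.6139]
from [ 0.4179 -0.1764  0.1362] t 15.25 dist 0.33686813671234744 ang 35.60283133262952
16 [-0.0195, -0.0074, -0.003, -0.0327, -0.0008, 0.021, 0.045, -0.0196, -0.0069, -0.0033, -0.0327, -0.0008, 0.021, 0.045, -0.0198, -0.0063, -0.0035, -0.0327, -0.0008, 0.021, 0.045, -0.0199, -0.0058, -0.0036, -0.0327, -0.0008, 0.021, 0.045, -0.02, -0.0053, -0.0038, -0.0327, -0.0008, 0.021, 0.045, -0.0201, -0.0047, -0.004, -0.0327, -0.0008, 0.021, 0.045, -0.0202, -0.0042, -0.0041, -0.0327, -0.0008, 0.021, 0.045, -0.0203, -0.0036, -0.0042, -0.0327, -0.0008, 0.021, 0.045, -0.0204, -0.003, -0.0043, -0.0327, -0.0008, 0.021, 0.045, -0.0205, -0.0025, -0.0043, -0.0327, -0.0008, 0.021, 0.045, -0.0205, -0.0019, -0.0044, -0.0327, -0.0008, 0.021, 0.045, -0.0205, -0.0013, -0.0044, -0.0327, -0.0008, 0.021, 0.045, -0.0206, -0.0007, -0.0045, -0.0327, -0.0008, 0.021, 0.045, -0.0206, -0.0001, -0.0045, -0.0327, -0.0008, 0.021, 0.045, -0.0206, 0.0004, -0.0044, -0.0327, -0.0008, 0.021, 0.045, -0.0206, 0.001, -0.0044, -0.0327, -0.0008, 0.021, 0.045]
```

>>> send_rows(increments=[-0.0195,-0.0075,-0.003,-0.0325,-0.001,0.021,0.045,-0.0195,-0.007,-0.0035,-0.0325,-0.001,0.021,0.045,-0.02,-0.0065,-0.0035,-0.0325,-0.001,0.021,0.045,-0.02,-0.006,-0.0035,-0.0325,-0.001,0.021,0.045,-0.02,-0.0055,-0.004,-0.0325,-0.001,0.021,0.045,-0.02,-0.0045,-0.004,-0.0325,-0.001,0.021,0.045,-0.02,-0.004,-0.004,-0.0325,-0.001,0.021,0.045,-0.0205,-0.0035,-0.004,-0.0325,-0.001,0.021,0.045,-0.0205,-0.003,-0.0045,-0.0325,-0.0005,0.021,0.045,-0.0205,-0.0025,-0.0045,-0.033,-0.0005,0.021,0.045,-0.0205,-0.002,-0.0045,-0.033,-0.0005,0.021,0.045,-0.0205,-0.0015,-0.0045,-0.033,-0.0005,0.021,0.045,-0.0205,-0.0005,-0.0045,-0.033,-0.0005,0.021,0.045,-0.0205,0,-0.0045,-0.033,-0.0005,0.021,0.045,-0.0205,0.0005,-0.0045,-0.033,-0.0005,0.021,0.045,-0.0205,0.001,-0.0045,-0.033,-0.0005,0.021,0.045,0,0,0,0,0,0,0.045,0,0,0,0,0,0,0.045])

```text
clock: 17.05
eef_pos: [0.4782, 0.1469, 0.2088]
ee_rot: [1.862, -2.262, -0.342]
force: [0.1, 0.1, -1.7]
finger_gap: 0.595
```

Run:
```python
from h import *
err(pan(-.05,-.05,.132),RP2);p,R0,o=cur();print(RS.inv().apply(p-SC))
im,d=r.get_image("wrist");cv2.imwrite("pics/w10.png",im)
plan(pan(-.05,-.05,.132),RP2,7,.045)
```

```text
t 17.05 p [0.4782 0.1469 0.2088] dpos tool mm [  0.1613 -22.9245  73.2544] drot [ 0.0048 -0.0019  0.002 ] q [-0.2487  0.3488 -0.0598  1.7849 -0.127   1.2773 -2.0184] gap 51.737528864448855 F [ 0.1248  0.0993 -1.7397]
[-0.0501 -0.0497  0.2088]
from [0.478  0.1462 0.209 ] t 17.1 dist 0.07696208271288583 ang 0.2954786271813964
7 [-0.0001, -0.0033, 0.0105, 0.0007, -0.0003, 0.0001, 0.045, -0.0001, -0.0033, 0.0105, 0.0007, -0.0003, 0.0001, 0.045, -0.0001, -0.0033, 0.0105, 0.0007, -0.0003, 0.0001, 0.045, -0.0001, -0.0033, 0.0105, 0.0007, -0.0003, 0.0001, 0.045, -0.0, -0.0032, 0.0105, 0.0007, -0.0003, 0.0001, 0.045, -0.0001, -0.0032, 0.0105, 0.0007, -0.0003, 0.0001, 0.045, -0.0, -0.0033, 0.0105, 0.0007, -0.0003, 0.0001, 0.045]
```

View pics/w10.png

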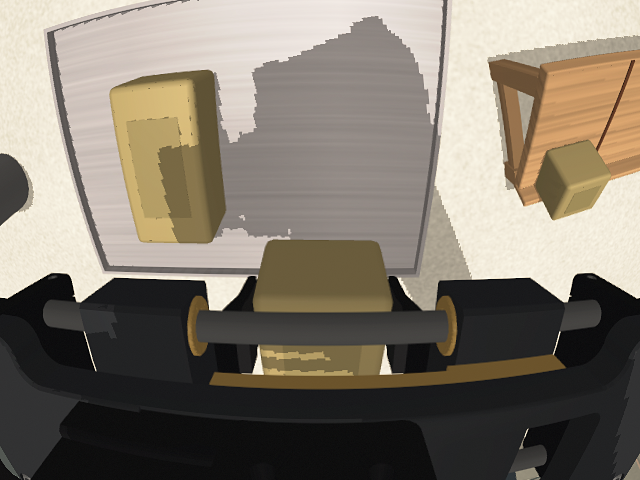

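>>> send_rows(increments=[0,-0.0035,0.0105,0.0007,0,0,0.045,0,-0.0035,0.0105,0.0007,0,0,0.045,0,-0.0035,0.0105,0.0007,0,0,0.045,0,-0.0035,0.0105,0.0007,0,0,0.045,0,-0.003,0.0105,0.0007,0,0,0.045,0,-0.003,0.0105,0.0007,0,0,0.045,0,-0.002,0.0065,0.0007,0,0,0.045,0,0,0,0,0,0,0.045])

```text
clock: 17.9
eef_pos: [0.4783, 0.1468, 0.1359]
ee_rot: [1.863, -2.265, -0.338]
force: [0.8, -0.1, -1.2]
finger_gap: 0.596
```

Run:
```python
from h import *
err(pan(-.05,-.05,.123),RP2);p,R0,o=cur();print(RS.inv().apply(p-SC))
im,d=r.get_image("side");panh("side",d);cv2.imwrite("pics/side11.png",cv2.resize(im[140:270,210:350],None,fx=4,fy=4,interpolation=cv2.INTER_CUBIC))
```

```text
t 17.9 p [0.4783 0.1468 0.1359] dpos tool mm [ 0.0931 -3.781  12.3503] drot [ 0.0008 -0.0016  0.0009] q [-0.2477  0.4276 -0.0626  1.8554 -0.1271  1.1252 -2.003 ] gap 51.87496372246129 F [ 0.7988 -0.1001 -1.2339]
[-0.05   -0.0499  0.1359]
side pan z mm 117.4281563539803 117.4562150469481 1225
```

View pics/side11.png

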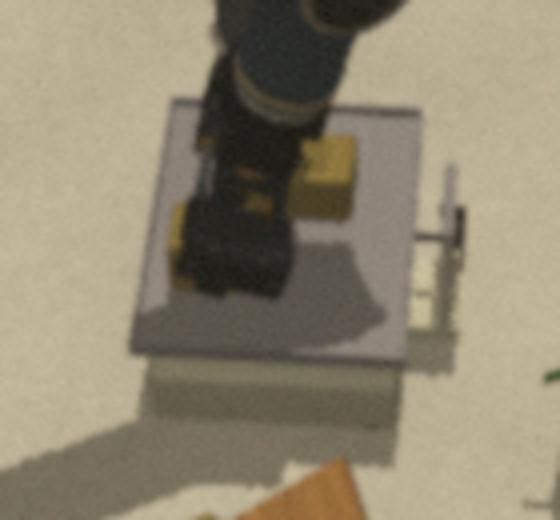

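>>> send_rows(increments=[0,-0.001,0.003,0,0,0,0.045,0,-0.001,0.003,0,0,0,0.045,0,-0.001,0.003,0,0,0,0.045,0,-0.001,0.003,0,0,0,0.045,0,0,0,0,0,0,0.045,0,0,0,0,0,0,0.045])

```text
clock: 18.55
eef_pos: [0.4792, 0.1469, 0.1243]
ee_rot: [1.864, -2.267, -0.337]
force: [-0.2, -0.3, -2.1]
finger_gap: 0.594
```

Run:
```python
from h import *
err(pan(-.05,-.05,.123),RP2)
im,d=r.get_image("side");panh("side",d)
im,d=r.get_image("scene");panh("scene",d)
```

```text
t 18.55 p [0.4792 0.1469 0.1243] dpos tool mm [0.4028 0.5104 1.5349] drot [-0.001  -0.0006  0.0011] q [-0.2472  0.4424 -0.063   1.8634 -0.1274  1.1005 -1.9999] gap 51.68293391712674 F [-0.2498 -0.3091 -2.12  ]
side pan z mm 117.35637881717919 117.35289889988486 1191
scene pan z mm 115.15380189538682 115.23134074226104 1587
```

Not touching yet; lower 5 mm more.

>>> send_rows(increments=[0,-0.0005,0.002,0,0,0,0.045,0,-0.0005,0.002,0,0,0,0.045,0,-0.0005,0.001,0,0,0,0.045,0,0,0,0,0,0,0.045,0,0,0,0,0,0,0.045])

```text
clock: 19.15
eef_pos: [0.4793, 0.147, 0.1192]
ee_rot: [1.864, -2.267, -0.337]
force: [-0.9, -0.7, -0.8]
finger_gap: 0.593
```

Run:
```python
from h import *
err(pan(-.05,-.05,.123),RP2)
im,d=r.get_image("side");panh("side",d)
im,d=r.get_image("scene");panh("scene",d)
```

```text
t 19.15 p [0.4793 0.147  0.1192] dpos tool mm [ 0.5011  2.0187 -3.3755] drot [-0.0011 -0.0005  0.0012] q [-0.2471  0.4489 -0.0634  1.8673 -0.1276  1.09   -1.9987] gap 51.62415455403683 F [-0.8571 -0.6966 -0.7909]
side pan z mm 113.15993111821653 113.3067817257118 1175
scene pan z mm 111.23688005811361 111.34513026649854 1546
```

>>> send_rows(increments=[0,0,0.001,0,0,0,0.045,0,0,0.001,0,0,0,0.045,0,0,0,0,0,0,0.045,0,0,0,0,0,0,0.056,0,0,0,0,0,0,0.066,0,0,0,0,0,0,0.066,0,0,0,0,0,0,0.066,0,0,-0.005,0,0,0,0.066,0,0.002,-0.015,0,0,0,0.066,0,0.003,-0.025,0,0,0,0.066,0,0.003,-0.025,0,0,0,0.066,0,0,-0.025,0,0,0,0.066,0,0,-0.01,0,0,0,0.066,0,0,0,0,0,0,0.066,0,0,0,0,0,0,0.066])

```text
clock: 20.75
eef_pos: [0.5004, 0.1425, 0.2192]
ee_rot: [1.863, -2.265, -0.338]
force: [-0.6, 0.2, 0.2]
finger_gap: 0.758
```

Run:
```python
from h import *
err(pan(-.05,-.05,.2),RP2)
im,d=r.get_image("wrist");cv2.imwrite("pics/w12.png",im)
im,d=r.get_image("side");panh("side",d)
im,d=r.get_image("scene");panh("scene",d);cv2.imwrite("pics/s12.png",im);np.save("pics/s12.npy",d)
o=np.hstack([rect(cv2.imread("pics/scene0.png"),k=5),rect(im,k=5)])
cv2.imwrite('pics/r12.png',cv2.resize(o,(800,400)))
```

```text
t 20.75 p [0.5004 0.1425 0.2192] dpos tool mm [ 0.1344 15.9719 24.9272] drot [ 0.0004 -0.0014  0.001 ] q [-0.239   0.3689 -0.0513  1.7279 -0.1212  1.3119 -2.0076] gap 65.98881412363221 F [-0.5785  0.1947  0.1671]
side pan z mm 110.66386151422859 110.65240192262337 1393
scene pan z mm 108.4844655691839 108.56932041045877 1586
```

View pics/r12.png

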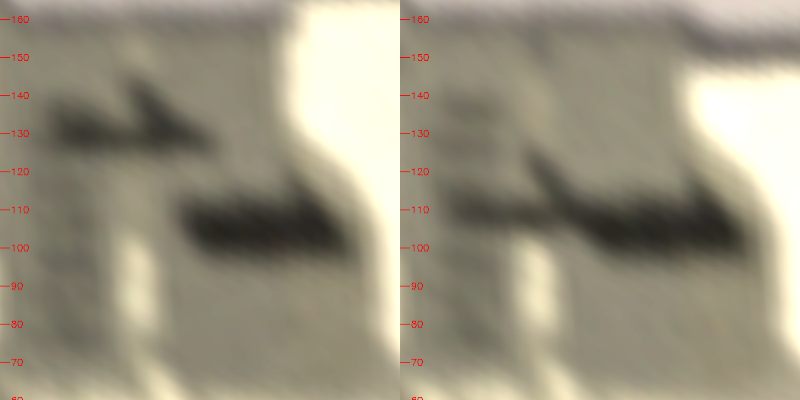

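View pics/w12.png

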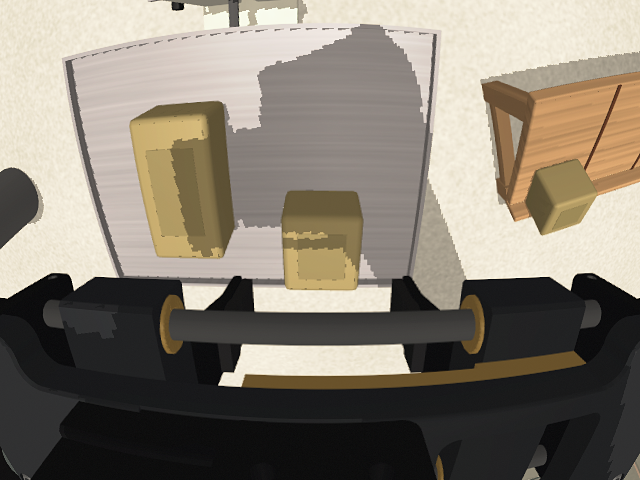

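Run:
```python
from h import *
plan(pan(.22,.01,.225),tool(-36,-11.2,0),10,.066)
```

```text
from [0.5002 0.1425 0.2188] t 20.9 dist 0.25488104783453636 ang 18.922062634739103
10 [-0.0059, -0.0235, -0.0079, -0.033, -0.0002, 0.0001, 0.066, -0.006, -0.0232, -0.0086, -0.033, -0.0002, 0.0001, 0.066, -0.0059, -0.0229, -0.0094, -0.033, -0.0002, 0.0001, 0.066, -0.006, -0.0226, -0.0102, -0.033, -0.0002, 0.0001, 0.066, -0.006, -0.0223, -0.0109, -0.033, -0.0002, 0.0001, 0.066, -0.006, -0.0219, -0.0116, -0.033, -0.0002, 0.0001, 0.066, -0.0059, -0.0215, -0.0123, -0.033, -0.0002, 0.0001, 0.066, -0.006, -0.0211, -0.0131, -0.033, -0.0002, 0.0001, 0.066, -0.006, -0.0206, -0.0137, -0.033, -0.0002, 0.0001, 0.066, -0.0059, -0.0201, -0.0144, -0.033, -0.0002, 0.0001, 0.066]
```

>>> send_rows(increments=[-0.006,-0.0235,-0.008,-0.033,0,0,0.066,-0.006,-0.023,-0.0085,-0.033,0,0,0.066,-0.006,-0.023,-0.0095,-0.033,0,0,0.066,-0.006,-0.0225,-0.01,-0.033,0,0,0.066,-0.006,-0.0225,-0.011,-0.033,0,0,0.066,-0.006,-0.022,-0.0115,-0.033,0,0,0.066,-0.006,-0.0215,-0.0125,-0.033,0,0,0.066,-0.006,-0.021,-0.013,-0.033,0,0,0.066,-0.006,-0.0205,-0.0135,-0.033,0,0,0.066,-0.006,-0.02,-0.0145,-0.033,0,0,0.066,0,0,0,0,0,0,0.066,0,0,0,0,0,0,0.066,0,0,0,0,0,0,0.066])

```text
clock: 22.2
eef_pos: [0.7414, 0.1535, 0.2186]
ee_rot: [1.703, -2.077, -0.657]
force: [0.3, -0.8, 0.7]
finger_gap: 0.76
```

Run:
```python
from h import *
err(pan(.22,.01,.225),tool(-36,-11.2,0))
P=r.camera_params("wrist");np.save("pics/Pw13.npy",P,allow_pickle=True)
im,d=r.get_image("wrist");cv2.imwrite("pics/w13.png",im);np.save("pics/w13.npy",d)
im,d=r.get_image("scene");panh("scene",d)
```

```text
t 22.2 p [0.7414 0.1535 0.2186] dpos tool mm [ -2.3166  -7.1654 -12.7617] drot [-0.0206  0.0072  0.0007] q [-0.1092  0.9914 -0.1876  0.7215 -0.1121  1.9859 -2.0415] gap 66.09809686520384 F [ 0.3175 -0.7813  0.6591]
scene pan z mm 108.64169456422701 108.57202622894239 1597
```

View pics/w13.png

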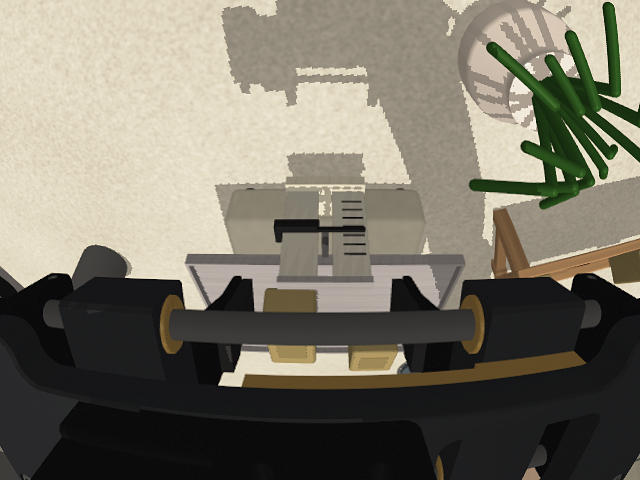

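Run:
```python
from h import *
im=cv2.imread("pics/w13.png")
cv2.imwrite("pics/w13c.png",cv2.resize(im[175:285,260:390],None,fx=6,fy=5,interpolation=cv2.INTER_NEAREST))
P=np.load("pics/Pw13.npy",allow_pickle=True).item();d=np.load("pics/w13.npy")
K=P["mtx"];T=P["T"]
v,u=np.mgrid[175:285,260:390]
a=np.stack([(u-K[0,2])/K[0,0],(v-K[1,2])/K[1,1]],-1);th=np.linalg.norm(a,axis=-1,keepdims=True)
dr=np.concatenate([a/th*np.sin(th),np.cos(th)],-1);dr=dr/dr[...,2:]
C=(dr*d[175:285,260:390,None])@T[:3,:3].T+T[:3,3]
S=RS.inv().apply((C-SC).reshape(-1,3)).reshape(C.shape)*1e3
g=im[175:285,260:390].sum(-1)
for uu in (280,290,300,310,315,325,335,345,352,360,366):
    col=[(vv,int(g[vv-175,uu-260]),*np.round(S[vv-175,uu-260]).astype(int).tolist()) for vv in range(212,250)]
    print(uu,[c for c in col if c[1]<240])
```

```text
280 [(219, 181, 132, 44, 96), (220, 58, 131, 44, 97), (221, 39, 133, 43, 100), (222, 52, 134, 43, 102), (223, 55, 133, 43, 102), (224, 53, 132, 43, 103), (225, 52, 132, 43, 104), (226, 61, 132, 43, 105), (227, 93, 132, 43, 105), (228, 87, 130, 43, 105), (229, 88, 129, 43, 106), (230, 86, 128, 43, 106), (231, 88, 127, 43, 106), (232, 82, 124, 44, 104), (233, 79, 124, 44, 105), (234, 78, 124, 44, 106), (235, 79, 122, 44, 106), (236, 84, 121, 44, 106), (237, 75, 120, 44, 106), (238, 80, 118, 44, 105), (239, 79, 118, 44, 107), (240, 74, 115, 44, 105), (241, 63, 114, 44, 106), (242, 233, 59, 53, 61)]
290 [(219, 159, 133, 35, 97), (220, 58, 132, 35, 98), (221, 43, 132, 35, 99), (222, 43, 132, 35, 100), (223, 53, 133, 35, 102), (224, 50, 132, 35, 103), (225, 46, 133, 35, 104), (226, 64, 131, 35, 104), (227, 91, 131, 35, 105), (228, 87, 130, 35, 105), (229, 88, 130, 35, 106), (230, 84, 129, 35, 106), (231, 73, 126, 35, 105), (232, 201, 124, 35, 104)]
300 [(219, 142, 133, 27, 97), (220, 55, 132, 27, 98), (221, 41, 132, 27, 99), (222, 48, 132, 26, 100), (223, 45, 132, 26, 101), (224, 51, 131, 
[... 1936 characters left out ...]
117), (244, 81, 124, -11, 118)]
352 [(217, 30, 125, -18, 88), (218, 126, 125, -18, 88), (225, 238, 123, -18, 95), (226, 33, 125, -17, 98), (227, 48, 132, -17, 106), (228, 51, 133, -16, 107), (229, 47, 132, -16, 108), (230, 86, 132, -16, 109), (231, 68, 131, -17, 109), (234, 195, 126, -17, 108), (235, 149, 124, -17, 108), (243, 179, 124, -17, 116), (244, 97, 125, -16, 118)]
360 [(217, 22, 125, -25, 88), (218, 142, 124, -25, 88), (226, 28, 125, -24, 98), (227, 46, 132, -23, 106), (228, 47, 133, -23, 107), (229, 44, 132, -23, 108), (230, 86, 132, -23, 108), (231, 72, 130, -23, 108), (234, 191, 125, -24, 107), (235, 140, 125, -24, 108), (243, 186, 126, -23, 117), (244, 35, 124, -23, 117)]
366 []
```

View pics/w13c.png

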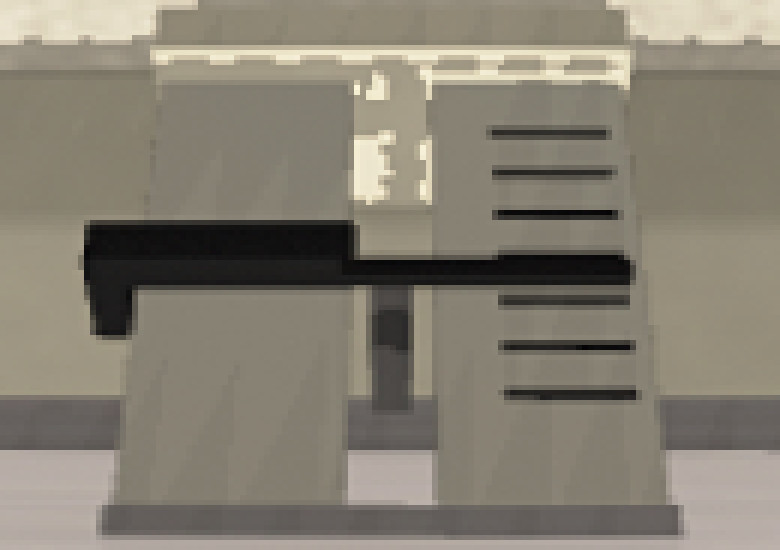

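```bash
cat >> h.py <<'E'
T1=8.
RG1=tool(T1,8,0);RP1=tool(T1-30,-11.2,0)
def gr1(b,up=0.): return np.array(TOP[b])-N*.018+RG1.as_matrix()[:,2]*(.019)+N*up
E
python3 - <<'E'
from h import *
print(gr1("S1",0),gr1("S1",.06))
t=gr1("S1",.06)+[0,0,.07];plan(t,RG1,20,.072)
E
```

```text
[ 0.4489 -0.0839  0.0561] [ 0.4192 -0.088   0.1081]
from [0.7415 0.1536 0.2194] t 22.3 dist 0.4049870098576799 ang 46.6846991287944
20 [0.015, 0.0099, 0.0093, 0.0369, 0.0043, -0.0168, 0.072, 0.0148, 0.0105, 0.0089, 0.0369, 0.0043, -0.0168, 0.072, 0.0146, 0.0111, 0.0086, 0.0369, 0.0043, -0.0168, 0.072, 0.0144, 0.0116, 0.0083, 0.0369, 0.0043, -0.0168, 0.072, 0.0142, 0.0121, 0.0079, 0.0369, 0.0043, -0.0168, 0.072, 0.0139, 0.0127, 0.0075, 0.0369, 0.0043, -0.0168, 0.072, 0.0137, 0.0132, 0.0071, 0.0369, 0.0043, -0.0168, 0.072, 0.0134, 0.0136, 0.0066, 0.0369, 0.0043, -0.0168, 0.072, 0.0131, 0.0141, 0.0062, 0.0369, 0.0043, -0.0168, 0.072, 0.0129, 0.0145, 0.0057, 0.0369, 0.0043, -0.0168, 0.072, 0.0126, 0.015, 0.0052, 0.0369, 0.0043, -0.0168, 0.072, 0.0123, 0.0154, 0.0047, 0.0369, 0.0043, -0.0168, 0.072, 0.0121, 0.0157, 0.0042, 0.0369, 0.0043, -0.0168, 0.072, 0.0118, 0.0161, 0.0036, 0.0369, 0.0043, -0.0168, 0.072, 0.0115, 0.0164, 0.0031, 0.0369, 0.0043, -0.0168, 0.072, 0.0112, 0.0167, 0.0025, 0.0369, 0.0043, -0.0168, 0.072, 0.0109, 0.0169, 0.002, 0.0369, 0.0043, -0.0168, 0.072, 0.0106, 0.0172, 0.0014, 0.0369, 0.0043, -0.0168, 0.072, 0.0103, 0.0174, 0.0008, 0.0369, 0.0043, -0.0168, 0.072, 0.01, 0.0176, 0.0002, 0.0369, 0.0043, -0.0168, 0.072]
```

>>> send_rows(increments=[0.015,0.01,0.0095,0.037,0.0045,-0.017,0.072,0.015,0.0105,0.009,0.037,0.0045,-0.017,0.072,0.0145,0.011,0.0085,0.037,0.0045,-0.017,0.072,0.0145,0.0115,0.0085,0.037,0.0045,-0.017,0.072,0.014,0.012,0.008,0.037,0.0045,-0.017,0.072,0.014,0.0125,0.0075,0.037,0.0045,-0.017,0.072,0.0135,0.013,0.007,0.037,0.0045,-0.017,0.072,0.0135,0.0135,0.0065,0.037,0.0045,-0.017,0.072,0.013,0.014,0.006,0.037,0.004,-0.017,0.072,0.013,0.0145,0.0055,0.037,0.004,-0.017,0.072,0.0125,0.015,0.005,0.037,0.004,-0.017,0.072,0.0125,0.0155,0.0045,0.037,0.004,-0.0165,0.072,0.012,0.0155,0.004,0.037,0.004,-0.0165,0.072,0.012,0.016,0.0035,0.037,0.004,-0.0165,0.072,0.0115,0.0165,0.003,0.037,0.004,-0.0165,0.072,0.011,0.0165,0.0025,0.0365,0.004,-0.0165,0.072,0.011,0.017,0.002,0.0365,0.004,-0.0165,0.072,0.0105,0.017,0.0015,0.0365,0.004,-0.0165,0.072,0.0105,0.0175,0.001,0.0365,0.004,-0.0165,0.072,0,0,0,0,0,0,0.072])

```text
clock: 24.3
eef_pos: [0.4329, -0.0784, 0.179]
ee_rot: [-2.287, 2.031, -0.092]
force: [0.3, -0.5, -0.1]
finger_gap: 0.827
```

Run:
```python
from h import *
err(gr1("S1",.06),RG1)
plan(gr1("S1",.055),RG1,6,.072)
```

```text
t 24.3 p [ 0.4329 -0.0784  0.179 ] dpos tool mm [ 8.5477 21.8007 69.0682] drot [ 0.0388  0.0062 -0.0216] q [ 0.32    0.0993 -0.228   2.1628 -0.0105  0.7854 -1.3511] gap 71.98168204891445 F [ 0.3459 -0.4634 -0.1025]
from [ 0.4329 -0.0784  0.179 ] t 24.3 dist 0.07670700479362369 ang 2.5687336760896398
6 [0.0014, 0.0033, 0.0123, 0.0065, 0.001, -0.0036, 0.072, 0.0014, 0.0034, 0.0122, 0.0065, 0.001, -0.0036, 0.072, 0.0014, 0.0035, 0.0122, 0.0065, 0.001, -0.0036, 0.072, 0.0013, 0.0035, 0.0122, 0.0065, 0.001, -0.0036, 0.072, 0.0013, 0.0036, 0.0122, 0.0065, 0.001, -0.0036, 0.072, 0.0014, 0.0037, 0.0122, 0.0065, 0.001, -0.0036, 0.072]
```

>>> send_rows(increments=[0.0015,0.0035,0.012,0.0065,0.001,-0.0035,0.072,0.0015,0.0035,0.012,0.0065,0.001,-0.0035,0.072,0.0015,0.0035,0.012,0.0065,0.001,-0.0035,0.072,0.0015,0.0035,0.012,0.0065,0.001,-0.0035,0.072,0.0015,0.0035,0.012,0.0065,0.001,-0.0035,0.072,0.001,0.0035,0.012,0.0065,0.001,-0.0035,0.072,0,0,0,0,0,0,0.072])

```text
clock: 25.0
eef_pos: [0.4247, -0.0859, 0.1042]
ee_rot: [-2.292, 1.985, -0.136]
force: [0.5, -0.3, 0.2]
finger_gap: 0.829
```

Run:
```python
from h import *
err(gr1("S1",.05),RG1)
plan(gr1("S1",0.),RG1,6,.072)
P=r.camera_params("wrist")
im,d=r.get_image("wrist");cv2.imwrite("pics/w14.png",im)
```

```text
t 25.0 p [ 0.4247 -0.0859  0.1042] dpos tool mm [1.3959 1.4342 4.6885] drot [0.0006 0.0027 0.003 ] q [ 0.3318  0.1946 -0.223   2.2791  0.01    0.5387 -1.3204] gap 72.13426375103549 F [ 0.4719 -0.2967  0.2196]
from [ 0.4247 -0.0859  0.1042] t 25.0 dist 0.05391944287026944 ang 0.234584652382233
6 [0.0003, -0.0029, 0.0085, 0.0001, 0.0004, 0.0005, 0.072, 0.0003, -0.0029, 0.0085, 0.0001, 0.0004, 0.0005, 0.072, 0.0002, -0.0029, 0.0085, 0.0001, 0.0004, 0.0005, 0.072, 0.0002, -0.0029, 0.0085, 0.0001, 0.0004, 0.0005, 0.072, 0.0003, -0.0029, 0.0085, 0.0001, 0.0004, 0.0005, 0.072, 0.0002, -0.0028, 0.0085, 0.0001, 0.0004, 0.0005, 0.072]
```

View pics/w14.png

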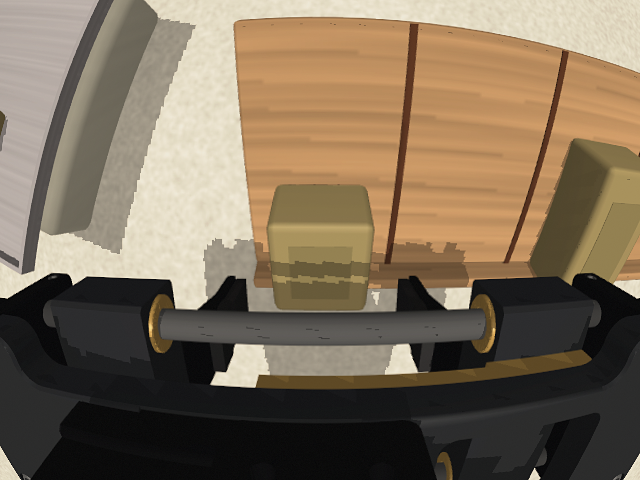

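>>> send_rows(increments=[0,-0.003,0.0085,0,0,0,0.072,0,-0.003,0.0085,0,0,0,0.072,0,-0.003,0.0085,0,0,0,0.072,0,-0.003,0.0085,0,0,0,0.072,0,-0.003,0.0085,0,0,0,0.072,0,-0.0025,0.0085,0,0.0025,0.003,0.072,0,0,0,0,0,0,0.072])

```text
clock: 25.75
eef_pos: [0.4498, -0.0821, 0.0554]
ee_rot: [-2.29, 1.989, -0.138]
force: [-0.0, 0.9, -0.2]
finger_gap: 0.824
```

Run:
```python
from h import *
err(gr1("S1",0),RG1)
im,d=r.get_image("wrist");cv2.imwrite("pics/w15.png",im)
```

```text
t 25.75 p [ 0.4498 -0.0821  0.0554] dpos tool mm [ 1.603   1.0121 -0.8094] drot [0.0006 0.0005 0.0009] q [ 0.2789  0.3201 -0.1941  2.2706  0.0672  0.4222 -1.3912] gap 71.68691336954073 F [-0.0384  0.8527 -0.2185]
```

View pics/w15.png

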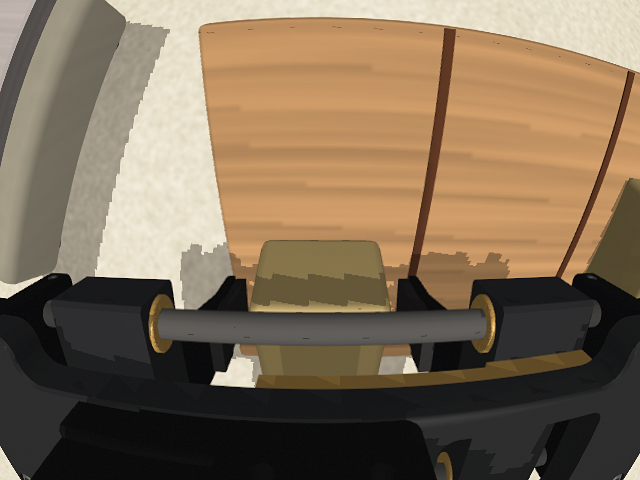

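>>> send_rows(increments=[0,0,0,0,0,0,0.06,0,0,0,0,0,0,0.045,0,0,0,0,0,0,0.045,0,0,0,0,0,0,0.045,0,0,0,0,0,0,0.045,0,0,0,0,0,0,0.045], force=25)

```text
clock: 26.4
eef_pos: [0.45, -0.0825, 0.057]
ee_rot: [-2.289, 1.989, -0.141]
force: [-1.5, -0.3, 4.4]
finger_gap: 0.594
```

Run:
```python
from h import *
err(gr1("S1",0),RG1)
```

```text
t 26.4 p [ 0.45   -0.0825  0.057 ] dpos tool mm [1.1837 1.4051 0.6956] drot [-0.0015 -0.0004  0.0005] q [ 0.2801  0.3167 -0.1946  2.2705  0.0667  0.4234 -1.3906] gap 51.6771111974734 F [-1.471  -0.3059  4.3796]
```

>>> send_rows(increments=[0,0.0015,-0.0035,0,0,0,0.045,0,0.004,-0.0095,0,0,0,0.045,0,0.007,-0.0185,0,0,0,0.045,0,0.006,-0.02,0,0,0,0.045,0,0.002,-0.02,0,0,0,0.045,0,0,-0.02,0,0,0,0.045,0,0,0,0,0,0,0.045])

```text
clock: 27.1
eef_pos: [0.418, -0.0875, 0.1468]
ee_rot: [-2.286, 1.988, -0.148]
force: [0.5, -0.5, -2.1]
finger_gap: 0.597
```

Run:
```python
from h import *
err(gr1("S1",.09),RG1)
# TCP x: block centre at .045 -> minus 19 sin22
plan(pan(.045-.007,-.05,.22),RP1,16,.045)
```

```text
t 27.1 p [ 0.418  -0.0875  0.1468] dpos tool mm [ 0.6368 15.5622 10.6635] drot [-0.006  -0.0025  0.0001] q [ 0.3548  0.1066 -0.2335  2.2528 -0.0181  0.6439 -1.2933] gap 51.95954146486418 F [ 0.4523 -0.4573 -2.1266]
from [ 0.418  -0.0875  0.1468] t 27.1 dist 0.27197982189504166 ang 35.79787656853156
16 [-0.0122, -0.0115, -0.003, -0.0328, -0.0027, 0.021, 0.045, -0.0124, -0.0111, -0.0033, -0.0328, -0.0027, 0.021, 0.045, -0.0126, -0.0108, -0.0036, -0.0328, -0.0027, 0.021, 0.045, -0.0129, -0.0104, -0.0039, -0.0328, -0.0027, 0.021, 0.045, -0.0131, -0.01, -0.0042, -0.0328, -0.0027, 0.021, 0.045, -0.0133, -0.0095, -0.0045, -0.0328, -0.0027, 0.021, 0.045, -0.0135, -0.0091, -0.0048, -0.0328, -0.0027, 0.021, 0.045, -0.0137, -0.0087, -0.0051, -0.0328, -0.0027, 0.021, 0.045, -0.0139, -0.0082, -0.0053, -0.0328, -0.0027, 0.021, 0.045, -0.0141, -0.0077, -0.0055, -0.0328, -0.0027, 0.021, 0.045, -0.0143, -0.0073, -0.0057, -0.0328, -0.0027, 0.021, 0.045, -0.0144, -0.0068, -0.0059, -0.0328, -0.0027, 0.021, 0.045, -0.0146, -0.0063, -0.0061, -0.0328, -0.0027, 0.021, 0.045, -0.0147, -0.0057, -0.0063, -0.0328, -0.0027, 0.021, 0.045, -0.0149, -0.0052, -0.0064, -0.0328, -0.0027, 0.021, 0.045, -0.015, -0.0047, -0.0065, -0.0328, -0.0027, 0.021, 0.045]
```

>>> send_rows(increments=[-0.012,-0.0115,-0.003,-0.033,-0.0025,0.021,0.045,-0.0125,-0.011,-0.0035,-0.033,-0.0025,0.021,0.045,-0.0125,-0.011,-0.0035,-0.033,-0.0025,0.021,0.045,-0.013,-0.0105,-0.004,-0.033,-0.0025,0.021,0.045,-0.013,-0.01,-0.004,-0.033,-0.0025,0.021,0.045,-0.0135,-0.0095,-0.0045,-0.033,-0.0025,0.021,0.045,-0.0135,-0.009,-0.005,-0.033,-0.003,0.021,0.045,-0.0135,-0.0085,-0.005,-0.033,-0.003,0.021,0.045,-0.014,-0.008,-0.0055,-0.033,-0.003,0.021,0.045,-0.014,-0.0075,-0.0055,-0.0325,-0.003,0.021,0.045,-0.0145,-0.0075,-0.0055,-0.0325,-0.003,0.021,0.045,-0.0145,-0.007,-0.006,-0.0325,-0.003,0.021,0.045,-0.0145,-0.0065,-0.006,-0.0325,-0.003,0.021,0.045,-0.0145,-0.0055,-0.0065,-0.0325,-0.0025,0.021,0.045,-0.015,-0.005,-0.0065,-0.0325,-0.0025,0.021,0.045,-0.015,-0.0045,-0.0065,-0.0325,-0.0025,0.021,0.045,0,0,0,0,0,0,0.045,0,0,0,0,0,0,0.045])

```text
clock: 28.9
eef_pos: [0.5631, 0.1296, 0.2162]
ee_rot: [1.818, -2.21, -0.436]
force: [-0.3, 0.1, -0.9]
finger_gap: 0.597
```

Run:
```python
from h import *
err(pan(.038,-.05,.13),RP1);p,R0,o=cur();print(RS.inv().apply(p-SC))
im,d=r.get_image("wrist");cv2.imwrite("pics/w16.png",im)
im,d=r.get_image("scene");panh("scene",d);cv2.imwrite("pics/s16.png",cv2.resize(im[130:270,250:430],None,fx=4,fy=4,interpolation=cv2.INTER_CUBIC))
plan(pan(.038,-.05,.13),RP1,8,.045)
```

```text
t 28.9 p [0.5631 0.1296 0.2162] dpos tool mm [ -0.2422 -34.1571  79.1826] drot [ 0.0061 -0.0006  0.0011] q [-0.0373  0.53   -0.2664  1.5188 -0.0454  1.456  -2.0439] gap 51.92909167861318 F [-0.2679  0.053  -0.888 ]
[ 0.0365 -0.0502  0.2162]
scene pan z mm 108.677638470277 108.64227082306871 1585
from [0.5629 0.129  0.2169] t 29.0 dist 0.0868998263398903 ang 0.31258241541277404
8 [-0.0001, -0.0043, 0.01, 0.0007, -0.0, -0.0, 0.045, -0.0001, -0.0043, 0.01, 0.0007, -0.0, -0.0, 0.045, -0.0001, -0.0043, 0.01, 0.0007, -0.0, -0.0, 0.045, -0.0001, -0.0043, 0.01, 0.0007, -0.0, -0.0, 0.045, -0.0001, -0.0043, 0.01, 0.0007, -0.0, -0.0, 0.045, -0.0001, -0.0043, 0.01, 0.0007, -0.0, -0.0, 0.045, -0.0002, -0.0042, 0.0099, 0.0007, -0.0, -0.0, 0.045, -0.0001, -0.0042, 0.01, 0.0007, -0.0, -0.0, 0.045]
```

View pics/w16.png

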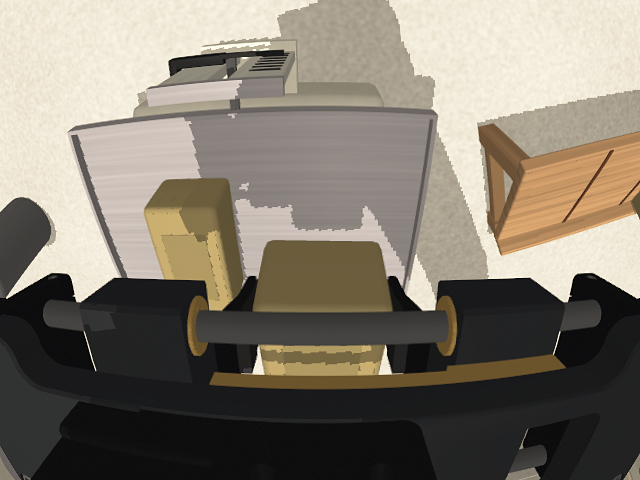

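View pics/s16.png

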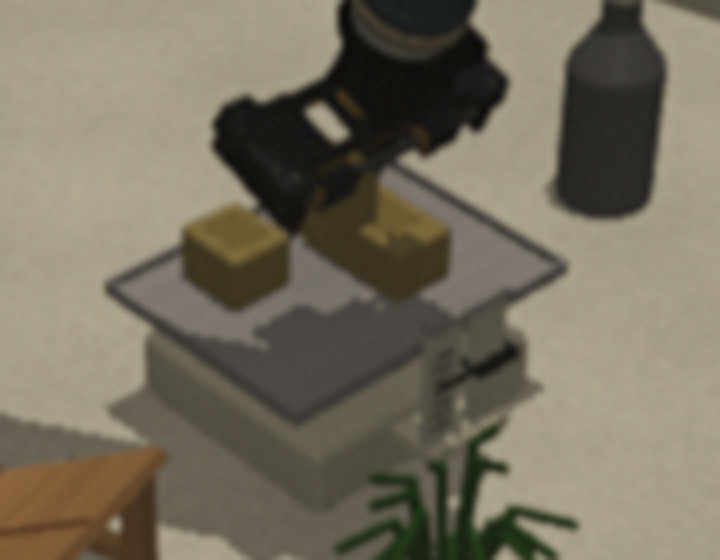

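Run:
```python
from h import *
for q in [pan(.045,-.05,.235),pan(-.045,-.05,.13),pan(0,.043,.13)]:
    print((proj("scene",q)-[250,130])*4)
im,d=r.get_image("side");cv2.imwrite("pics/side16.png",cv2.resize(im[120:270,190:350],None,fx=4,fy=4,interpolation=cv2.INTER_CUBIC))
```

```text
[328.6126 185.0276]
[238.918  257.6532]
[380.1745 234.4487]
```

View pics/side16.png

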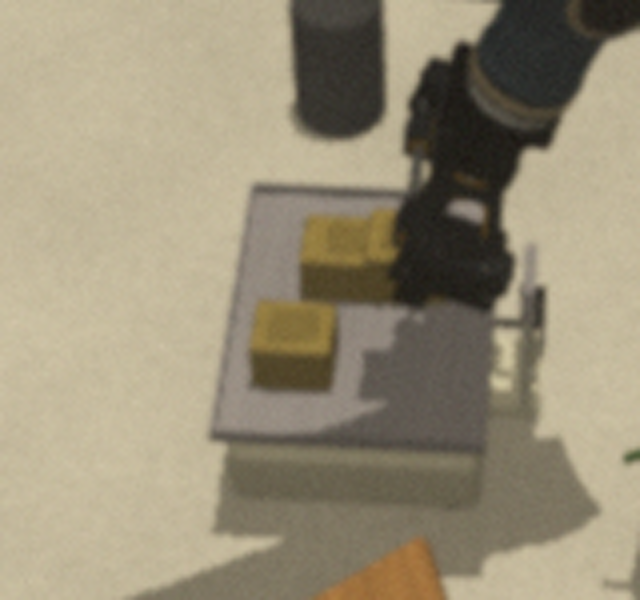

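>>> send_rows(increments=[0,-0.0045,0.01,0.0007,0,0,0.045,0,-0.0045,0.01,0.0007,0,0,0.045,0,-0.0045,0.01,0.0007,0,0,0.045,0,-0.0045,0.01,0.0007,0,0,0.045,0,-0.004,0.01,0.0007,0,0,0.045,0,-0.004,0.01,0.0007,0,0,0.045,0,-0.004,0.01,0.0007,0,0,0.045,0,-0.003,0.006,0.0007,0,0,0.045,0,0,0,0,0,0,0.045])

```text
clock: 29.95
eef_pos: [0.565, 0.1295, 0.1336]
ee_rot: [1.82, -2.214, -0.431]
force: [0.1, 0.6, -1.4]
finger_gap: 0.594
```

Run:
```python
from h import *
err(pan(.038,-.05,.117),RP1)
im,d=r.get_image("scene");panh("scene",d);cv2.imwrite("pics/s17.png",cv2.resize(im[130:270,250:430],None,fx=4,fy=4,interpolation=cv2.INTER_CUBIC))
```

```text
t 29.95 p [0.565  0.1295 0.1336] dpos tool mm [ 0.0231 -5.7933 15.5185] drot [0.0008 0.     0.0006] q [-0.0409  0.6077 -0.2606  1.5906 -0.0267  1.304  -2.0364] gap 51.7131625588213 F [ 0.0609  0.6287 -1.3963]
scene pan z mm 108.54591646380429 108.58420200164996 1082
```

View pics/s17.png

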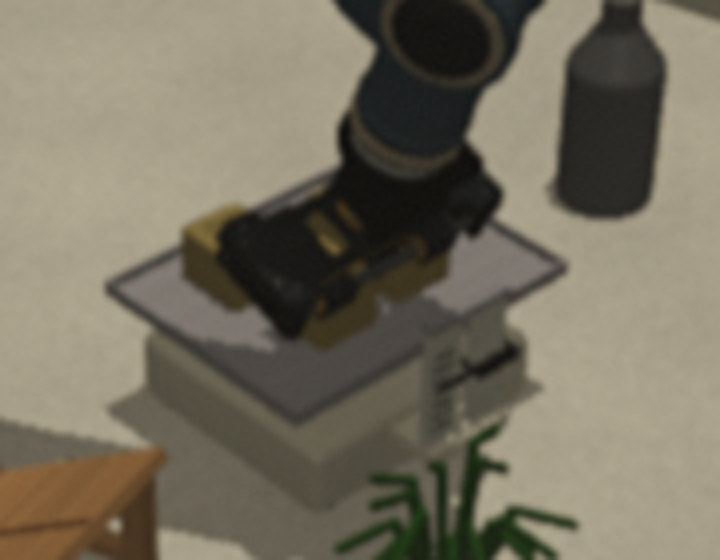

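>>> send_rows(increments=[0,-0.001,0.003,0,0,0,0.045,0,-0.001,0.003,0,0,0,0.045,0,-0.001,0.003,0,0,0,0.045,0,-0.001,0.003,0,0,0,0.045,0,-0.0005,0.002,0,0,0,0.045,0,0,0,0,0,0,0.045])

```text
clock: 30.6
eef_pos: [0.5643, 0.1299, 0.1197]
ee_rot: [1.821, -2.215, -0.431]
force: [-0.6, -0.0, -1.9]
finger_gap: 0.596
```

Run:
```python
from h import *
err(pan(.038,-.05,.117),RP1)
im,d=r.get_image("scene");panh("scene",d)
```

```text
t 30.6 p [0.5643 0.1299 0.1197] dpos tool mm [ 0.243  -1.3307  2.3836] drot [-0.0005  0.0005  0.0008] q [-0.0419  0.6208 -0.26    1.603  -0.0238  1.2774 -2.0357] gap 51.87159096239417 F [-0.6261 -0.0432 -1.9136]
scene pan z mm 108.43151264080176 108.48865176294699 955
```

>>> send_rows(increments=[0,-0.0005,0.002,0,0,0,0.045,0,-0.0005,0.002,0,0,0,0.045,0,-0.0005,0.002,0,0,0,0.045,0,0,0,0,0,0,0.045,0,0,0,0,0,0,0.045])

```text
clock: 31.15
eef_pos: [0.5636, 0.1301, 0.1139]
ee_rot: [1.821, -2.215, -0.431]
force: [0.3, -0.5, -0.8]
finger_gap: 0.594
```

Run:
```python
from h import *
err(pan(.038,-.05,.117),RP1)
im,d=r.get_image("scene");panh("scene",d)
im,d=r.get_image("side");panh("side",d)
```

```text
t 31.15 p [0.5636 0.1301 0.1139] dpos tool mm [ 0.3192  0.1824 -3.2262] drot [-0.0008  0.0006  0.0009] q [-0.0424  0.6261 -0.2597  1.6088 -0.0228  1.2661 -2.0356] gap 51.71763327729942 F [ 0.3086 -0.4613 -0.7879]
scene pan z mm 105.56480825891823 105.55320167907377 909
side pan z mm 108.30512180087426 108.344202032204 818
```

>>> send_rows(increments=[0,0,0.001,0,0,0,0.045,0,0,0.001,0,0,0,0.045,0,0,0,0,0,0,0.045,0,0,0,0,0,0,0.056,0,0,0,0,0,0,0.066,0,0,0,0,0,0,0.066,0,0,0,0,0,0,0.066,0,0.002,-0.005,0,0,0,0.066,0,0.005,-0.015,0,0,0,0.066,0,0.008,-0.023,0,0,0,0.066,0,0.008,-0.023,0,0,0,0.066,0,0.008,-0.023,0,0,0,0.066,0,0,-0.01,0,0,0,0.066,0,0,0,0,0,0,0.066,0,0,0,0,0,0,0.066])

```text
clock: 32.75
eef_pos: [0.5707, 0.1283, 0.2149]
ee_rot: [1.82, -2.215, -0.431]
force: [0.8, 0.1, -0.5]
finger_gap: 0.758
```

Run:
```python
from h import *
err(pan(.038,-.05,.2),RP1)
im,d=r.get_image("wrist");cv2.imwrite("pics/w18.png",im)
im,d=r.get_image("side");panh("side",d)
im,d=r.get_image("scene");panh("scene",d)
p,R0,o=cur()
plan(pan(.215,.01,.23),tool(-33,-11.2,0),8,.066)
```

```text
t 32.75 p [0.5707 0.1283 0.2149] dpos tool mm [-0.0284  0.221  16.1688] drot [-0.0003  0.0003  0.0006] q [-0.0372  0.5391 -0.2637  1.5047 -0.0413  1.4554 -2.042 ] gap 65.92875614113403 F [ 0.7534  0.1263 -0.5364]
side pan z mm 104.13978291681126 104.2412361456993 918
scene pan z mm 101.58458987879415 101.56591733304329 1055
from [0.5703 0.1284 0.2142] t 32.9 dist 0.18209261912976418 ang 10.919541352929377
8 [-0.0075, -0.0191, -0.0099, -0.0238, -0.0, 0.0001, 0.066, -0.0075, -0.0188, -0.0103, -0.0238, -0.0, 0.0001, 0.066, -0.0075, -0.0186, -0.0108, -0.0238, -0.0, 0.0001, 0.066, -0.0075, -0.0183, -0.0112, -0.0238, -0.0, 0.0001, 0.066, -0.0075, -0.0181, -0.0116, -0.0238, -0.0, 0.0001, 0.066, -0.0075, -0.0178, -0.0121, -0.0238, -0.0, 0.0001, 0.066, -0.0075, -0.0175, -0.0125, -0.0238, -0.0, 0.0001, 0.066, -0.0075, -0.0172, -0.0129, -0.0238, -0.0, 0.0001, 0.066]
```

View pics/w18.png

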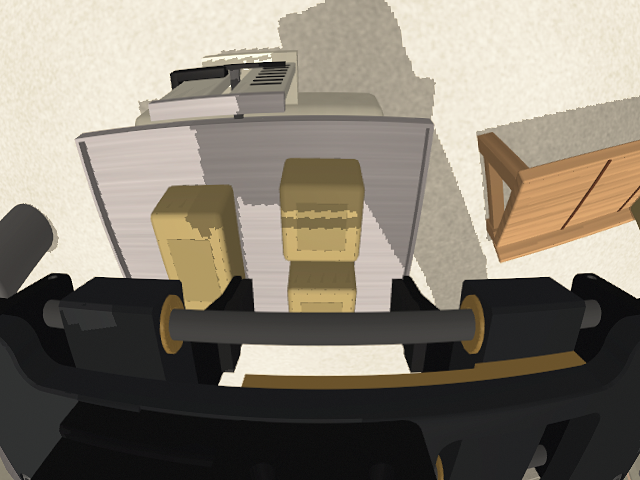

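>>> send_rows(increments=[-0.0075,-0.019,-0.01,-0.024,0,0,0.066,-0.0075,-0.019,-0.0105,-0.024,0,0,0.066,-0.0075,-0.0185,-0.011,-0.024,0,0,0.066,-0.0075,-0.0185,-0.011,-0.024,0,0,0.066,-0.0075,-0.018,-0.0115,-0.024,0,0,0.066,-0.0075,-0.018,-0.012,-0.024,0,0,0.066,-0.0075,-0.0175,-0.0125,-0.0235,0,0,0.066,-0.0075,-0.017,-0.013,-0.0235,0,0,0.066,0,0,0,0,0,0,0.066,0,0,0,0,0,0,0.066,0,0,0,0,0,0,0.066])

```text
clock: 34.0
eef_pos: [0.7482, 0.1541, 0.231]
ee_rot: [1.722, -2.095, -0.619]
force: [-0.0, 0.1, 0.7]
finger_gap: 0.761
```

Run:
```python
from h import *
err(pan(.215,.01,.23),tool(-33,-11.2,0))
P=r.camera_params("wrist")
im,d=r.get_image("wrist");cv2.imwrite("pics/w19.png",im)
K=P["mtx"];T=P["T"]
cv2.imwrite("pics/w19c.png",cv2.resize(im[185:305,250:400],None,fx=5,fy=5,interpolation=cv2.INTER_NEAREST))
g=im.sum(-1).astype(int)
v,u=np.mgrid[:480,:640]
a=np.stack([(u-K[0,2])/K[0,0],(v-K[1,2])/K[1,1]],-1);th=np.linalg.norm(a,axis=-1,keepdims=True)+1e-9
dr=np.concatenate([a/th*np.sin(th),np.cos(th)],-1);dr=dr/dr[...,2:]
S=RS.inv().apply(((dr*d[...,None])@T[:3,:3].T+T[:3,3]-SC).reshape(-1,3)).reshape(dr.shape)*1e3
# dark pixels on front plane x 130-135
for lo,hi,nm in((16,40,"marker"),(-24,8,"pointer")):
    m=(g<130)&(abs(S[...,0]-132)<4)&(S[...,1]>lo)&(S[...,1]<hi)&(S[...,2]>80)&(S[...,2]<140)
    z=S[m][:,2];print(nm,m.sum(),np.percentile(z,[1,5,25,50,75,95,99]),"rows",np.unique(np.nonzero(m)[0],return_counts=True))
im,d=r.get_image("scene");panh("scene",d);cv2.imwrite("pics/s19.png",im)
cv2.imwrite('pics/r19.png',cv2.resize(np.hstack([rect(cv2.imread("pics/scene0.png"),k=5),rect(im,k=5)]),(800,400)))
```

```text
t 34.0 p [0.7482 0.1541 0.231 ] dpos tool mm [-0.3037 -1.8944 -0.0889] drot [-0.0028  0.001   0.0012] q [-0.1221  0.9806 -0.1669  0.7018 -0.1091  1.9861 -2.0356] gap 66.16757399038173 F [-0.0465  0.0692  0.6697]
marker 284 [ 97.4223  98.3654 100.8621 103.6046 105.6714 106.3897 106.7348] rows (array([220, 221, 222, 223, 224, 225, 226, 227, 228, 229, 230, 231]), array([ 3, 27, 28, 28, 28, 28, 28, 28, 28, 28, 28,  2]))
pointer 162 [ 99.0327  99.9335 100.8277 101.6541 102.1643 102.7085 103.1418] rows (array([221, 222, 223, 224, 225, 226]), array([ 1, 35, 36, 36, 37, 17]))
scene pan z mm 101.55929230006278 101.49365423499117 1080
```

View pics/w19c.png

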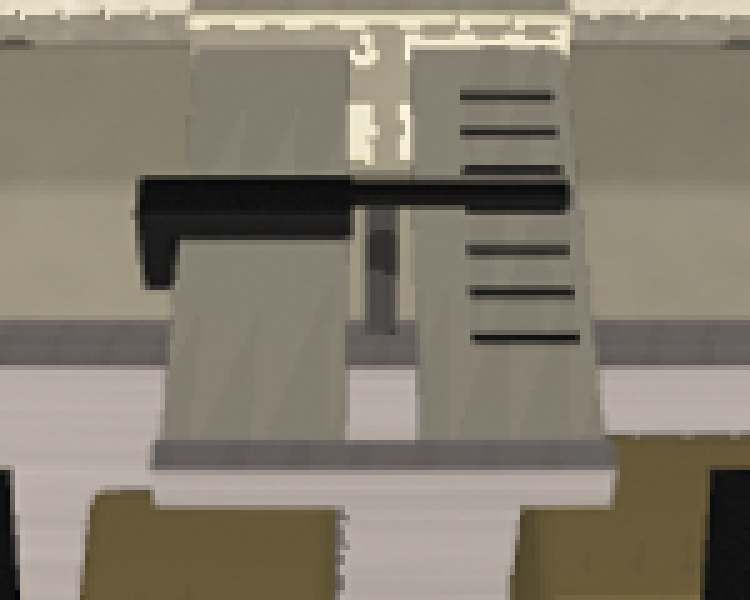

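View pics/s19.png

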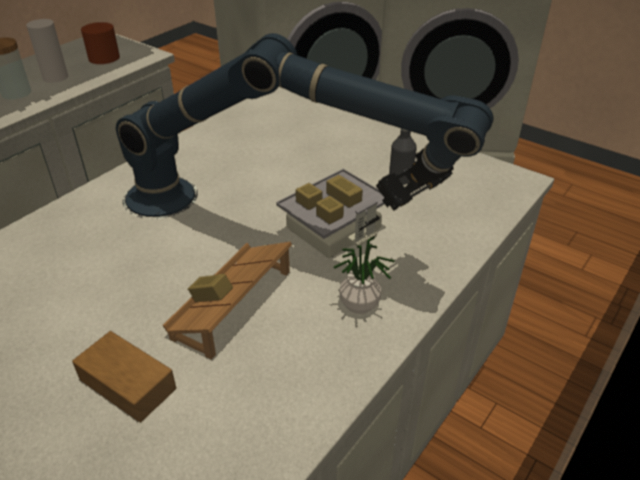

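View pics/r19.png

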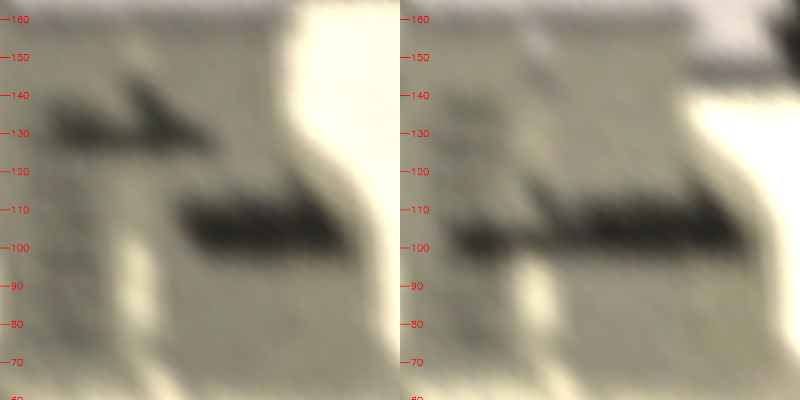

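```bash
python3 -c "
from workcell import r
print(r.finish_job(), r.get_obs()['clock'])"
```

```text
the job is handed in; nothing more can be done
the job is handed in; nothing more can be done
```

The job is handed in at about 34 s of the 72 s allowed. The pan carries one long block and both short blocks, and the pointer rests about 1 mm from the marker's middle, against the 5 mm allowed.

**Blocks and readings:** I laid each block flat on the pan, let go and read the scale. The pan had sunk 13.7 mm after the long block, 20.4 mm after the first short and 27.3 mm after the second. I lowered each block onto the pan before opening the fingers, so none was dropped.

**Last checks:**
- **Pointer and marker:** In a close wrist-camera view, the marker's middle was at a height of about 101.3 mm and the pointer at about 100.7 mm. The pan reading held steady over the last second or so.
- **Rest of the scene:** The other long block is still in its rack slot. The box and vase look untouched, and so does the bottle as far as it showed behind the arm. The arm was touching nothing.

**Checks that disagreed or came close:**
- **Marker reading:** A first, blurry scene-camera reading put the marker about 2 mm higher, which would have made two blocks borderline. The close view after the second block showed the pointer still 6–7 mm high, so I added the third.
- **Joint limits:** On the 30° tilt over the first short block, joint 5 read -1.041 rad against its limit of -1.04. I grasped both short blocks at a smaller tilt after that. In the viewing pose, joint 6 read 1.986 rad against its limit of 1.99.

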